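# Empty a clip-covered vial cassette into the waste tub

## Task

The samples in the vial cassette have been measured and are now waste. Press in the orange snap tab, swing the blue hood off the cassette and lay it flat on the worktop; only then open the waste tub by tipping its yellow lid up by the lip, its opposite edge staying on the rim, then lifting it off and laying it flat on the worktop. Put every vial into the tub, close the tub again at once with the lid fully seated, and last clip the hood back on the empty cassette, leaving the other things on the bench where they are.

Things in the scene. Friction and masses are not known exactly. Their poses are not given: they have to be found in the camera images.
- cassette: grey cassette base with a dark deck, 116 x 196 x 55 mm (x, y, z), does not move; origin at the centre of its underside, z up, its front (display, lamps) faces -x. Four wells in the deck, 27 mm wide, 22 mm deep, at x 0, y -51, -17, 17, 51 mm. At each end a curb 7 mm high beginning at y 77 / -77. The seated hood has 1.5 mm of play in x and 2 mm in y either way
- front_keeper (a point): middle of the edge of the cassette's front keeper lip, under which the tab's hook catches: cassette frame x -30.5, y 0, z 66 mm. The lip reaches from there to x -45, y -25 to 25 mm, and from 9 to 13 mm above the deck (z 64 to 68), its top sloping down to the edge
- rear_keeper (a point): point midway between the edges of the cassette's two rear keeper lips: cassette frame x 30.5, y 0, z 64 mm. The lips, over the hood's tongues, are centred at y -48 and 48, 34 mm wide, reach to x 45, and from 7 to 11 mm above the deck (z 62 to 66); the pockets below them end at x 37.5
- hood: blue hood over the vials, open below, outer 58 x 150 x 48 mm (x, y, z), walls 3 mm, 162 g; origin at the centre of its lower rim, z up; clipped on, it is at cassette frame 0, 0, 55 mm, same yaw. The orange tab is in the middle of its front (-x) wall. Laid down it stands on its rim. It can be held across x at its middle, one finger on the tab's pad, the other on the rear wall
- hood_tongues (a point): point between the tips of the two fixed tongues on the hood's rear wall: hood frame x 34.5, y 0, z 3.5 mm; they stand 5.5 mm out, at y -48 and 48, 24 mm wide, z 2 to 5 mm, under the rear keepers. To take the hood off, hold the tab in, swing its front up 0.3 rad about the rear lower edge, draw it 7 mm or more to -x, lift; to refit, the reverse: tongues in first, swing down, let the tab go
- tab (a joint): flex of the orange snap tab, rad: 0 sprung out (hook under the front keeper), 0.16 pressed fully in; above 0.10 the hook is free. It pivots at its top, 44 mm above the rim; full travel takes about 7 N on the pad, it springs back when let go. Its hook sticks 5 mm out of the front wall at rest, 0 to 7.5 mm above the rim; its ramp also lets it snap in when the front is pressed down, tongues fully in
- tab_pad (a point): centre of the outer face of the tab's thumb pad: hood frame x -33, y 0, z 25 mm when sprung out; 28 mm wide (y), 12 mm high, 4 mm proud of the front wall. Over pad and rear wall the hood measures 62 mm, with the tab fully in about 59 mm. Fingertips 15 mm or more above the hood's rim pass over the keepers
- tub: cream open-topped plastic waste tub, outer 104 x 128 x 80 mm (x, y, z), walls 4 mm, floor 4 mm, does not move; origin at the centre of its underside, z up, yellow label on its front (-x). Free worktop: world x from 0.39 m on; the sink's rim, 13 mm high, begins at x 0.47 m for y above -0.03 m (x 0.48 from y 0.09 to 0.45)
- lid: loose yellow lid of the tub, plate 108 x 132 x 5 mm, 160 g; origin at the centre of the plate's underside, z up; seated at tub frame 0, 0, 80 mm with the same yaw, its collar, 8 mm deep and 91 x 115 mm outside, in the tub's mouth (96 x 120 mm). On the worktop it lies on this collar, origin 8 mm up
- lid_lip (a point): middle of the lid's upright grip lip near its left (+y) edge: lid frame x 0, y 58, z 17 mm; the lip is 44 mm long (x), 12 mm thick (y), and rises from the plate's top at z 5 to z 26 mm
- lid_far (a point): middle of the lid's right-hand (-y) edge, on the underside: lid frame x 0, y -64, z 0 mm; on the rim when seated
- vial1: white plastic vial with a green cap, 58 mm tall, body 24 mm dia (z 0 to 43), cap 25.5 mm dia (z 43 to 58), 25 g; origin at the centre of its underside, z up its axis. Two to four of the four vials are there, the others are absent (None). It stands upright in a well of the cassette, underside 33 mm above the worktop, at cassette y -51 mm
- vial2: white plastic vial with a green cap, 58 mm tall, body 24 mm dia (z 0 to 43), cap 25.5 mm dia (z 43 to 58), 25 g; origin at the centre of its underside, z up its axis. Two to four of the four vials are there, the others are absent (None). It stands upright in a well of the cassette, underside 33 mm above the worktop, at cassette y -17 mm
- vial3: white plastic vial with a green cap, 58 mm tall, body 24 mm dia (z 0 to 43), cap 25.5 mm dia (z 43 to 58), 25 g; origin at the centre of its underside, z up its axis. Two to four of the four vials are there, the others are absent (None). It stands upright in a well of the cassette, underside 33 mm above the worktop, at cassette y 17 mm
- vial4: white plastic vial with a green cap, 58 mm tall, body 24 mm dia (z 0 to 43), cap 25.5 mm dia (z 43 to 58), 25 g; origin at the centre of its underside, z up its axis. Two to four of the four vials are there, the others are absent (None). It stands upright in a well of the cassette, underside 33 mm above the worktop, at cassette y 51 mm
- reagent_blue: bystander: reagent bottle with blue cap, 47 x 47 x 111 mm, behind the cassette; origin at the centre of its underside
- timer: bystander: round black stopwatch, 66 x 60 x 16 mm, in the left part of the worktop before the sink; origin at the centre of its underside
- marker: bystander: felt marker, 14 x 128 x 14 mm, lying at the far left of the worktop; origin at the centre of its underside

How it is judged:
On the way, in this order (a step that is already met when the one before it is completed fails the run):
1. the snap tab is pressed in while the hood is still seated on the cassette (x of hood in the frame of cassette between -0.0035 and 0.0035 m and y of hood in the frame of cassette between -0.005 and 0.005 m and z of hood in the frame of cassette below 0.0575 m and angle between the z axis of hood and the z axis of cassette, either way round below 0.05 rad and value of joint tab above 0.1 rad), for 0.05 s.
2. the hood is off, let go and lying on its rim on the worktop, clear of the cassette (horizontal distance between hood and cassette above 0.1 m and height (world z) of hood between -0.01 and 0.03 m and angle between hood's own z axis and vertical below 0.2 rad and linear speed of hood below 0.03 m/s and contact force between the fingers and hood below 0.05 N), for 0.2 s.
3. the tub's lid is tipped up by more than 0.15 rad with its right-hand edge still on (within 15 mm of) the tub's rim (angle between lid's own z axis and vertical above 0.15 rad and z of lid_far in the frame of tub below 0.095 m and y of lid_far in the frame of tub between -0.084 and -0.044 m and x of lid_far in the frame of tub between -0.02 and 0.02 m), for 0.1 s.
4. the lid is off, let go and lying on the worktop, clear of the tub (horizontal distance between lid and tub above 0.11 m and height (world z) of lid between -0.01 and 0.035 m and angle between lid's own z axis and vertical below 0.25 rad and linear speed of lid below 0.03 m/s and contact force between the fingers and lid below 0.05 N), for 0.2 s.
5. every vial is in the tub (x of vial1 in the frame of tub between -0.048 and 0.048 m and y of vial1 in the frame of tub between -0.06 and 0.06 m and z of vial1 in the frame of tub between 0 and 0.045 m and x of vial2 in the frame of tub between -0.048 and 0.048 m and y of vial2 in the frame of tub between -0.06 and 0.06 m and z of vial2 in the frame of tub between 0 and 0.045 m and x of vial3 in the frame of tub between -0.048 and 0.048 m and y of vial3 in the frame of tub between -0.06 and 0.06 m and z of vial3 in the frame of tub between 0 and 0.045 m and x of vial4 in the frame of tub between -0.048 and 0.048 m and y of vial4 in the frame of tub between -0.06 and 0.06 m and z of vial4 in the frame of tub between 0 and 0.045 m), for 0.2 s.
6. the lid is seated on the tub again (x of lid in the frame of tub between -0.006 and 0.006 m and y of lid in the frame of tub between -0.006 and 0.006 m and z of lid in the frame of tub below 0.083 m and angle between lid's own z axis and vertical below 0.04 rad), for 0.2 s.
At the end, for the whole second after the job is handed in: Every vial is inside the tub; the lid is seated (within 6 mm, under 3 mm above its seat, level within 0.04 rad); the hood sits on the deck (within 3.5 mm in x, 5 mm in y, under 2.5 mm up, aligned within 0.05 rad), tab sprung out below 0.05 rad; both let go and at rest (all of step 5 and all of step 6 and x of hood in the frame of cassette between -0.0035 and 0.0035 m and y of hood in the frame of cassette between -0.005 and 0.005 m and z of hood in the frame of cassette below 0.0575 m and angle between the z axis of hood and the z axis of cassette, either way round below 0.05 rad and value of joint tab below 0.05 rad and linear speed of each of hood, lid below 0.03 m/s and contact force between the fingers and hood below 0.05 N and contact force between the fingers and lid below 0.05 N); the robot touches nothing.
It fails at once if the blue-capped reagent bottle is moved by more than 30 mm (distance of reagent_blue from where it was at the start of the episode above 0.03 m).
It fails at once if the stopwatch is moved by more than 30 mm (distance of timer from where it was at the start of the episode above 0.03 m).
It fails at once if the marker is moved by more than 30 mm (distance of marker from where it was at the start of the episode above 0.03 m).
Of vial1, vial2, vial3, vial4 only 2 to 4 are there at a start; the rules pass over those that are not, and their reading is None.
At some moment in a run one of hood, lid may be knocked a few centimetres aside while the robot is not near it.
Once in a run the grip may slacken for a moment while it holds something.
It also fails if it takes over 208 s, if anything falls off the work surface, if the arm or the gripper's body presses on something with over 40 N, if the wrist force passes 120 N, or if a joint passes its speed limit or range.

## Robot

A 6-joint arm with a two-finger parallel gripper is mounted at the origin on a cart in front of the work surface, level with it; the furniture and walls round the work are solid. World frame = base frame: x ahead of the robot, y to its left, z up, the work surface at z = 0. Lengths are in m, angles in rad, forces in N, time in s.
With the tool pointing down it reaches from about 0.325 to 0.85 m from the base axis. Payload 15.5 kg.
Tool frame: the origin (TCP) lies midway between the tips of the shut fingers; the grasp point (between the pads) lies pinch_z behind it (pinch_z is the distance from the TCP to the grasp point, in m); z points along the fingers, y is the line along which they close (so a half turn about z gives the same grasp; the last joint's range is limited). The gripper opens to 91 mm and grips with 3 to 60 N. Pads are 32 mm wide; open, the fingers measure 118 mm over their backs; the gripper's body (76 mm by 178 mm) begins 60 mm behind the grasp point.
Start: joints at [-1.236, 0.494, 1.345, -0, 1.302, -0.096], TCP at [0.261, -0.568, 0.214] pointing down, gripper open.
Joint ranges: [-2.91, 2.91], [-0.82, 2.16], [0.22, 2.67], [-1.22, 4.37], [0.12, 2.79], [-3.08, 3.08]. Speed limits (rad/s): [1.89, 1.89, 2.57, 3.01, 3.01, 3.01].

## Interface

Orientations are given as a rotation vector (axis times angle).
In Python, from workcell import * gives the robot as it stands.
- The arm moves only by the tool send_rows, never from a script. Its argument "series" is a list that holds one entry, the list of rows, each a list of 7 numbers: the finger opening in cm, from 0 to 9.12, then the shift along the tool's x, y, z in cm, then the turn, a rotation vector about the tool's x, y, z in rad. In form: [[[grip, dx, dy, dz, wx, wy, wz], ...]]. A call has 1 to 8 rows; each row shifts and turns the commanded pose from where the row before left it, along the tool's axes as they then stand; what a row does not reach is not made up. A row lasts 1/8 s, in which the tool goes at most 62.5 mm and 10.7 degrees, less where a joint would pass 70% of its speed; a pose out of reach is approached as far as the arm can. A call is refused whole if a number of a shift passes 6.25 or a number of a turn 0.188, either way. A call with a gripper value outside its range is refused whole. The fingers move at their own pace and stop on an object; "newtons" is the grip in N (left out, the last holds). Time passes only in rows, so rows that do not move let the fingers close. It gives the time, the measured TCP pose, the force, the opening and the grip force at its end, in the units of the state.
- read_state(): the state, without advancing time (a new reading comes with each control period).
- grab_frame(name): name is "scene" or "top" or "wrist"; returns (picture, depth): 400x640x3 uint8, blue, green, red; 400x640 float32, m along the optical axis (not along the pixel's ray), 0 where there is no reading.
- calibration(name): a dict with "K" (3x3 intrinsics, pixels), "dist" ([k1, k2, p1, p2, k3] as OpenCV has them; the pictures are not rectified), "world_to_cam" (4x4, takes a point from world to camera coordinates). Camera axes: x right, y down, z forward; pixel columns grow to the right and rows downward; lengths in m; the calibration is good to about 2 mm. A picture is of the moment at which its call begins: read the wrist's pose just before it. calibration takes no time and is no camera call; for the wrist camera it gives the pose at the moment of the call.
- sign_off(): hands the job in; it is judged then, once.
Trained networks look in the newest picture that a camera, given by its name, has taken for a name from the list of things; names that differ only in an ending like _2 or _b are one class to them, and where a whole thing is asked for, a point or a joint stands for the part that bears it (a point fixed in the world has none). Each returns a list of dicts, best first, with "confidence" (0 to 1); they miss things now and then, are a little off and sometimes report something else, mostly with a low value. They report only what shows in the picture. A call takes as long as a camera call.
- recognise(camera, target): "xy" ([column, row] in pixels, amid what is visible of it).
The state is a dict: "clock": time; "joints": joint angles; "qvel": joint speeds; "joint_torque": joint torques, N m; "ee_pos": TCP position; "tcp_rot": TCP orientation; "force": force on the tool from outside, world axes, zero at the start; "ft_torque": the same for the moment, N m; "opening": opening from 0.0 (shut) to 1.0 (fully open); "grip_force": force on a finger pad.
Only numpy, scipy, OpenCV 4.12 (cv2) and the standard library are available. Lean on these libraries where they do the work, as an engineer would, in place of code of your own. Each camera call takes 0.05 s, during which the arm holds its last target. There are 200 camera calls.

## Working session

There is one attempt and no reset: what is moved stays moved. The work goes in short steps, Python scripts to look and compute and a tool call to move; the robot and the scene stay as the last step left them, time stands still between calls to the robot, and variables do not carry over. Pictures are saved under pics/ and viewed, at most 14 in all, crops included, and the job is handed in when it is done.

Besides the shell and the picture viewer there is one more tool, called after "Emit:" in YAML: its name, and indented under it one key for each argument. send_rows: Moves the arm, as the interface text tells. Its arguments: {"type":"object","properties":{"series":{"type":"array"},"newtons":{"type":"number"}},"required":["series"]}

```bash
ls; mkdir -p pics; python3 - <<'E'
from workcell import *
import cv2,numpy as np
print(read_state())
for n in ("scene","top"):
    p,d=grab_frame(n); cv2.imwrite(f"pics/{n}0.png",p); np.save(f"pics/{n}0.npy",d)
    c=calibration(n); print(n,c["K"],c["dist"],c["world_to_cam"])
E
```

```text
pics
{'clock': 0.0, 'joints': array([-1.23550678e+00,  4.94200746e-01,  1.34614597e+00,  4.07903993e-05,
        1.30250688e+00, -9.55096314e-02]), 'qvel': array([-0.00129441,  0.00030295,  0.00120515, -0.00065107, -0.00105967,
       -0.00033049]), 'joint_torque': array([-4.53108049e-03, -8.78820491e+01, -3.81859374e+01,  7.05616619e-02,
        5.33537369e-02, -1.25357365e-04]), 'ee_pos': array([ 0.26087896, -0.5675194 ,  0.21332232]), 'tcp_rot': array([-3.06776987e+00, -6.71191891e-01,  1.75498180e-04]), 'force': array([-0.32412031, -0.28895096,  0.22731413]), 'ft_torque': array([-0.01762932, -0.03284766, -0.01832341]), 'grip_force': 0.0, 'opening': 1.0048506304196798}
scene [[488.44279523   0.         327.79188654]
 [  0.         488.44279523 202.42985514]
 [  0.           0.           1.        ]] [-0.13038924  0.          0.          0.          0.        ] [[-0.85722605 -0.51487076  0.00846206  0.55298476]
 [-0.33347704  0.54254582 -0.77099747  0.22840669]
 [ 0.39237299 -0.66374101 -0.63678199  1.48646727]
 [ 0.          0.          0.          1.        ]]
top [[415.55590811   0.         317.7134736 ]
 [  0.         415.55590811 197.48082219]
 [  0.           0.           1.        ]] [-0.02716943  0.          0.          0.          0.        ] [[ 0.01734313 -0.999821   -0.00756242  0.10219346]
 [-0.99254901 -0.01630366 -0.12075039  0.61037984]
 [ 0.12060548  0.00960026 -0.9926541   1.56894854]
 [ 0.          0.          0.          1.        ]]
```

View pics/top0.png

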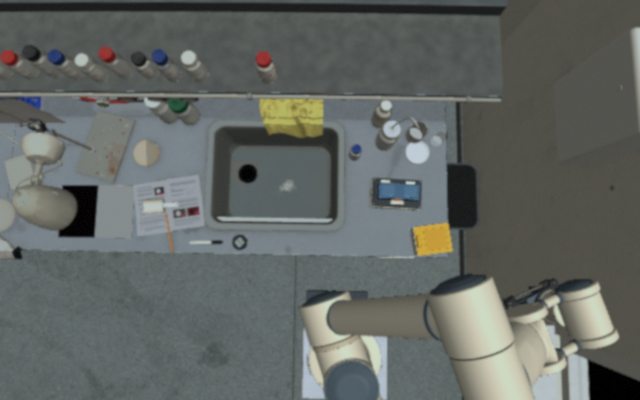

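View pics/scene0.png

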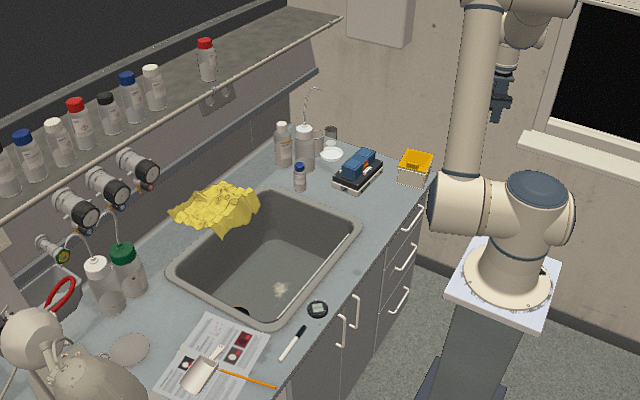

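```bash
cat > h.py <<'E'
from workcell import *
import cv2,numpy as np
from scipy.spatial.transform import Rotation as R
def cloud(n,pic=None):
    c=calibration(n); p,d=grab_frame(n)
    if pic: cv2.imwrite(pic,p)
    return p,unproj(c,d)
def unproj(c,d):
    v,u=np.mgrid[0:400,0:640]
    q=cv2.undistortPoints(np.stack([u,v],-1).reshape(-1,1,2).astype(float),c["K"],np.array(c["dist"])).reshape(400,640,2)
    X=np.dstack([q*d[...,None],d]); T=np.linalg.inv(c["world_to_cam"])
    W=X@T[:3,:3].T+T[:3,3]; W[d<=0]=np.nan
    return W
def hsv(p): return cv2.cvtColor(p,cv2.COLOR_BGR2HSV)
def rect(P):
    (c,s,a)=cv2.minAreaRect((P[:,:2]*1000).astype(np.float32)); return np.round(c,1),np.round(s,1),round(a,2)
YEL=((18,120,90),(32,255,255)); BLU=((95,80,50),(125,255,255)); ORA=((3,150,90),(16,255,255)); GRN=((40,80,30),(85,255,255))
def sel(p,W,col,lo,hi):
    m=cv2.inRange(hsv(p),*col)>0
    with np.errstate(invalid='ignore'):
        m&=np.all((W>lo)&(W<hi),-1)
    return m
E
python3 - <<'E'
from h import *
for n in("top","scene"):
    p=cv2.imread(f"pics/{n}0.png"); W=unproj(calibration(n),np.load(f"pics/{n}0.npy"))
    for nm,col,zl in(("lid",YEL,.06),("hood",BLU,.085),("tab",ORA,.05)):
        m=sel(p,W,col,(.3,-.7,zl),(.75,-.15,.13)); P=W[m]
        print(n,nm,len(P), rect(P) if len(P)>3 else '', np.round(np.percentile(P,[5,50,95],axis=0)*1000,1).tolist() if len(P) else '')
    for t in("timer","marker","reagent_blue","tub","cassette","lid_lip","tab_pad"):
        pass
    for (x,y) in [(.42,-.2),(.42,-.1),(.42,0),(.43,.2),(.5,-.12),(.45,-.52)]:
        c=calibration(n); q=cv2.projectPoints(np.array([[x,y,0.]]),cv2.Rodrigues(c["world_to_cam"][:3,:3])[0],c["world_to_cam"][:3,3],c["K"],np.array(c["dist"]))[0].ravel(); u,v=np.round(q).astype(int)
        print((x,y),u,v,np.round(W[v,u]*1000) if 0<=v<400 and 0<=u<640 else '')
p=cv2.imread("pics/top0.png"); cv2.imwrite("pics/c1.png",cv2.resize(p[110:265,340:480],None,fx=4.2,fy=3.8,interpolation=cv2.INTER_CUBIC)[:600,:800])
W=unproj(calibration("top"),np.load("pics/top0.npy"))
for u,v in((239,242),(205,242),(355,152),(350,250),(380,250),(387,134)): print(u,v,np.round(W[v,u]*1000))
E
```

```text
top lid 992 (array([ 455.5, -318. ]), array([105.4, 132.6]), 8.09) [[408.7, -375.8, 78.3], [455.3, -318.0, 84.1], [503.3, -257.7, 93.3]]
top hood 461 (array([ 630.2, -208.1]), array([114.2,  58.8]), 87.57) [[604.0, -258.1, 95.9], [629.9, -207.8, 102.2], [655.6, -156.2, 108.1]]
top tab 0  
(0.42, -0.2) 397 248 [ 420. -200.   -2.]
(0.42, -0.1) 371 248 [418. -99.  -9.]
(0.42, 0) 346 247 [420.  -1.  -2.]
(0.43, 0.2) 295 244 [429. 198.   1.]
(0.5, -0.12) 377 227 [ 500. -121.    6.]
(0.45, -0.52) 479 242 [ 460. -745. -592.]
scene lid 583 (array([ 452.5, -319.7]), array([108.1, 141.3]), 8.67) [[403.4, -377.6, 81.3], [448.9, -311.6, 86.4], [501.0, -254.4, 102.1]]
scene hood 302 (array([ 629. , -210.5]), array([119.7,  64.4]), 87.98) [[598.5, -259.9, 93.7], [623.9, -208.6, 103.3], [652.8, -155.1, 107.8]]
scene tab 32 (array([ 598.2, -189.8]), array([35.7, 10.2]), 84.77) [[595.9, -203.8, 66.5], [600.3, -190.2, 83.9], [602.4, -175.9, 93.8]]
(0.42, -0.2) 409 197 [ 417. -195.    4.]
(0.42, -0.1) 397 212 [419. -96.   4.]
(0.42, 0) 385 229 [419.  -0.  -2.]
(0.43, 0.2) 354 264 [429. 201.   3.]
(0.5, -0.12) 379 201 [ 503. -123.   -1.]
(0.45, -0.52) 433 153 [ 518. -757. -158.]
239 242 [432. 415.  14.]
205 242 [430. 547.  16.]
355 152 [773. -25. 110.]
350 250 [409. -16.   4.]
380 250 [ 411. -134.   -6.]
387 134 [ 824. -133.  181.]
```

View pics/c1.png

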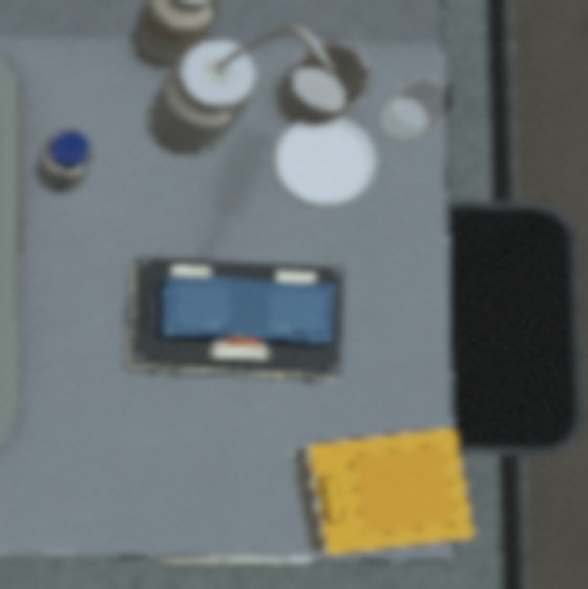

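```bash
cat >> h.py <<'E'
import math
def now():
    s=read_state(); return np.array(s["ee_pos"]),R.from_rotvec(s["tcp_rot"]),s
def down(yaw):  # tool x at yaw deg, z down
    a=math.radians(yaw); return R.from_matrix(np.array([[math.cos(a),math.sin(a),0],[math.sin(a),-math.cos(a),0],[0,0,-1]]).T)
def plan(wps,start=None,dl=.045,da=.15):
    """wps: list of (pos,R,grip_cm[,hold rows or max step]); prints calls of rows"""
    p,r=start if start else now()[:2]; rows=[]
    for w in wps:
        q,t,g=np.array(w[0],float),w[1],w[2]; step=w[3] if len(w)>3 else dl
        n=max(1,math.ceil(np.linalg.norm(q-p)/step),math.ceil((r.inv()*t).magnitude()/da))
        p0,rv,r0=p.copy(),(r.inv()*t).as_rotvec(),r
        for k in range(1,n+1):
            tr=r0*R.from_rotvec(rv*k/n); tp=p0+(q-p0)*k/n
            d=np.round(r.inv().apply(tp-p)*100,2); a=np.round((r.inv()*tr).as_rotvec(),3)
            rows.append([g,*(float(x)+0 for x in d),*(float(x)+0 for x in a)])
            p=p+r.apply(d/100); r=r*R.from_rotvec(a)
    for i in range(0,len(rows),8): print("[["+",".join("["+",".join("%g"%x for x in o)+"]" for o in rows[i:i+8])+"]]")
    return p,r
def err(q,t):
    p,r,s=now(); print("clock %.2f err mm %s rot %s F %s open %.3f grip %.1f"%(s["clock"],np.round((np.array(q)-p)*1e3,1),np.round((r.inv()*t).as_rotvec(),3),np.round(s["force"],1),s["opening"],s["grip_force"]))
E
python3 - <<'E'
from h import *
p,r,s=now(); c=np.linalg.inv(calibration("wrist")["world_to_cam"])
print("cam in tool",r.inv().apply(c[:3,3]-p),"\n",r.inv().as_matrix()@c[:3,:3]); print(calibration("wrist")["K"])
import workcell; print([k for k in dir(workcell) if 'pinch' in k.lower()])
plan([((.52,-.25,.36),down(90),9.1)])
E
```

```text
cam in tool [ 0.06577285  0.00055812 -0.16961443] 
 [[-1.40353093e-03 -9.72152803e-01 -2.34343675e-01]
 [ 9.99998943e-01 -1.27544274e-03 -6.98137952e-04]
 [ 3.79804829e-04 -2.34344407e-01  9.72153565e-01]]
[[358.10204268   0.         317.06415842]
 [  0.         358.10204268 197.4237324 ]
 [  0.           0.           1.        ]]
['pinch_z']
[[[9.1,3.68,-1.81,-1.46,0,0,-0.114],[9.1,3.86,-1.37,-1.47,0,0,-0.114],[9.1,4,-0.93,-1.46,0,0,-0.114],[9.1,4.07,-0.46,-1.46,0,0,-0.114],[9.1,4.1,0,-1.47,0,0,-0.114],[9.1,4.07,0.46,-1.46,0,-0.001,-0.114],[9.1,3.99,0.93,-1.47,-0.001,0,-0.114],[9.1,3.86,1.38,-1.47,0,0,-0.114]]]
[[[9.1,3.68,1.8,-1.46,0,0,-0.114],[9.1,3.45,2.22,-1.47,0,0,-0.114]]]
```

Emit:
send_rows:
  series:
    - [[9.1,3.68,-1.81,-1.46,0,0,-0.114],[9.1,3.86,-1.37,-1.47,0,0,-0.114],[9.1,4,-0.93,-1.46,0,0,-0.114],[9.1,4.07,-0.46,-1.46,0,0,-0.114],[9.1,4.1,0,-1.47,0,0,-0.114],[9.1,4.07,0.46,-1.46,0,0,-0.114],[9.1,3.99,0.93,-1.47,0,0,-0.114],[9.1,3.86,1.38,-1.47,0,0,-0.114]]

```text
clock: 1.1
ee_pos: [0.4688, -0.3125, 0.3314]
tcp_rot: [-2.456, -1.959, 0.0]
force: [0.3, -0.8, -0.4]
opening: 0.993
grip_force: 0.0
```

Emit:
send_rows:
  series:
    - [[9.1,3.68,1.8,-1.46,0,0,-0.114],[9.1,3.45,2.22,-1.47,0,0,-0.114],[9.1,0,0,0,0,0,0],[9.1,0,0,0,0,0,0]]

```text
clock: 1.6
ee_pos: [0.5197, -0.2504, 0.3599]
tcp_rot: [-2.222, -2.22, 0.001]
force: [0.1, -0.3, -0.0]
opening: 0.994
grip_force: 0.0
```

```bash
python3 - <<'E'
from h import *
print(pinch_z); err((.52,-.25,.36),down(90))
p,W=cloud("wrist","pics/w1.png"); np.save("pics/w1.npy",W)
for nm,col,lo,hi in(("lid",YEL,(.3,-.5,.078),(.6,-.2,.092)),("lip",YEL,(.3,-.5,.1),(.6,-.2,.13)),("hood",BLU,(.5,-.35,.097),(.75,-.05,.13)),("tab",ORA,(.5,-.3,.03),(.7,-.1,.12))):
    m=sel(p,W,col,lo,hi); P=W[m]
    print(nm,len(P), rect(P) if len(P)>3 else '', np.round(np.percentile(P,[2,50,98],axis=0)*1000,1).tolist() if len(P) else '')
E
```

```text
0.0188
clock 1.60 err mm [0.3 0.4 0.1] rot [-0.001 -0.    -0.001] F [ 0.1 -0.3 -0. ] open 0.994 grip 0.0
lid 6570 (array([ 453.5, -313.8]), array([107.8, 121.8]), 8.19) [[400.2, -364.0, 82.3], [457.3, -310.5, 84.3], [507.6, -253.2, 86.3]]
lip 383 (array([ 446.6, -261.4]), array([44.4, 13.5]), 8.05) [[426.5, -268.6, 100.9], [447.3, -260.8, 104.2], [467.8, -253.7, 106.3]]
hood 6277 (array([ 630.1, -190.6]), array([150.1,  58.8]), 87.38) [[601.5, -261.8, 100.3], [629.4, -186.7, 102.3], [658.1, -118.7, 104.2]]
tab 149 (array([ 599.1, -189.2]), array([29.9,  5.5]), 86.67) [[596.7, -203.2, 76.6], [599.9, -189.2, 85.2], [602.2, -175.2, 98.3]]
```

View pics/w1.png

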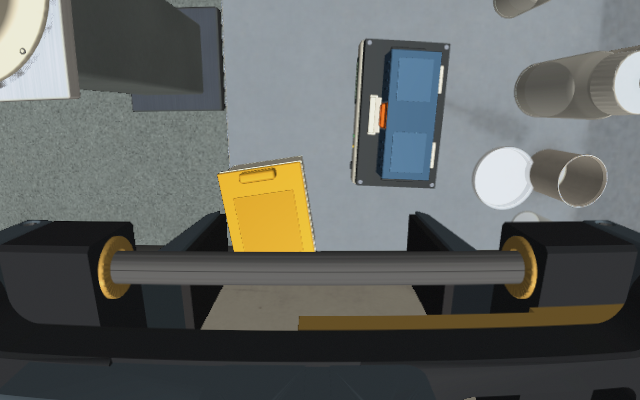

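```bash
cat >> h.py <<'E'
HY=-2.6; HC=np.array([.6301,-.1906,.055]); HR=R.from_euler('z',HY,degrees=True)
TH=down(90+HY)
def hp(x,y,z): return HC+HR.apply([x,y,z])
E
python3 - <<'E'
from h import *
plan([(hp(-.0005,0,.13),TH,9.1),(hp(-.0005,0,.018),TH,9.1,.03)])
E
```

```text
[[[9.1,1.2,2.2,3.5,0,0,0.009],[9.1,1.23,2.2,3.49,0,0,0.009],[9.1,1.24,2.18,3.5,-0.001,0,0.008],[9.1,1.26,2.17,3.49,0,0,0.009],[9.1,1.29,2.16,3.5,0,0,0.009],[9.1,0,0,2.8,0,0,0],[9.1,0,0,2.8,0,0,0],[9.1,-0.01,0,2.8,0,0,0]]]
[[[9.1,0,0,2.8,0,0,0]]]
```

Emit:
send_rows:
  series:
    - [[9.1,1.2,2.2,3.5,0,0,0.009],[9.1,1.23,2.2,3.49,0,0,0.009],[9.1,1.24,2.18,3.5,0,0,0.008],[9.1,1.26,2.17,3.49,0,0,0.009],[9.1,1.29,2.16,3.5,0,0,0.009],[9.1,0,0,2.8,0,0,0],[9.1,0,0,0,0,0,0],[9.1,0,0,0,0,0,0]]

```text
clock: 2.65
ee_pos: [0.6303, -0.191, 0.1587]
tcp_rot: [2.271, 2.17, 0.001]
force: [0.9, 0.5, 1.0]
opening: 0.997
grip_force: 0.0
```

```bash
python3 - <<'E'
from h import *
err(hp(-.0005,0,.102),TH)
p,W=cloud("wrist","pics/w2.png")
for nm,col,lo,hi in(("hood",BLU,(.5,-.35,.097),(.75,-.05,.13)),("tab",ORA,(.5,-.3,.03),(.7,-.1,.12))):
    m=sel(p,W,col,lo,hi); P=W[m]
    print(nm,len(P), rect(P) if len(P)>3 else '', np.round(np.percentile(P,[2,50,98],axis=0)*1000,1).tolist() if len(P) else '')
plan([(hp(-.0005,0,.018),TH,9.1,.03)])
E
```

```text
clock 2.65 err mm [-0.7  0.4 -1.7] rot [0.001 0.    0.   ] F [0.9 0.5 1. ] open 0.997 grip 0.0
hood 16066 (array([ 630.2, -191. ]), array([149.6,  57.9]), 87.5) [[603.0, -261.6, 100.6], [630.8, -171.3, 102.1], [658.8, -118.2, 103.8]]
tab 94 (array([ 598.2, -188.5]), array([26.4,  1.9]), 85.0) [[596.6, -201.0, 81.7], [598.1, -189.2, 84.2], [599.6, -176.3, 85.7]]
[[[9.1,0.01,-0.04,2.87,0.001,0,0],[9.1,0.01,-0.03,2.87,0,0,0],[9.1,0.01,-0.03,2.87,0.001,0.001,0]]]
```

Emit:
send_rows:
  series:
    - [[9.1,0,-0.03,2.85,0,0,0],[9.1,0,-0.03,2.8,0,0,0],[9.1,0,0,2.8,0,0,0],[9.1,0,0,0,0,0,0],[6.5,0,0,0,0,0,0],[6.5,0,0,0,0,0,0],[6.5,0,0,0,0,0,0]]
  newtons: 25

```text
clock: 3.58
ee_pos: [0.6301, -0.1901, 0.0741]
tcp_rot: [2.269, 2.171, 0.001]
force: [-0.9, 0.5, 1.0]
opening: 0.717
grip_force: 0.6
```

Emit:
send_rows:
  series:
    - [[5.5,0,0,0,0,0,0],[5.5,0,0,0,0,0,0],[5.5,0,0,0,0,0,0],[5.5,0,0,0,0,0,0],[5.5,0,0,0,0,0,0]]

```text
clock: 4.2
ee_pos: [0.6299, -0.1901, 0.0736]
tcp_rot: [2.269, 2.172, 0.0]
force: [-1.7, -0.6, 6.1]
opening: 0.645
grip_force: 25.0
```

```bash
python3 - <<'E'
from h import *
err(hp(-.0005,0,.018),TH)
E
```

```text
clock 4.20 err mm [-0.3 -0.5 -0.6] rot [0.001 0.    0.001] F [-1.7 -0.6  6.1] open 0.645 grip 25.0
```

```bash
cat >> h.py <<'E'
def swing(a,dx=0,dz=0,h=.018,x0=-.0005):
    """tool pose with hood swung a rad about rear lower edge, then shifted in cassette frame"""
    e=np.array([.029,0,0]); rr=R.from_euler('y',a)
    q=e+rr.apply(np.array([x0,0,h])-e)+[dx,0,dz]
    return hp(*q), HR*rr*HR.inv()*TH
E
python3 - <<'E'
from h import *
p,r,s=now(); h0=p[2]-.055
w=[(*swing(a,h=h0),5.5) for a in (.06,.12,.18,.24,.30,.30)]+[(*swing(.3,-.006,h=h0),5.5),(*swing(.3,-.012,h=h0),5.5)]+[(*swing(.3,-.012,.03,h=h0),5.5,.015)]
plan(w)
E
```

```text
[[[5.5,-0.05,0.09,-0.17,0.061,0,0.001],[5.5,0,0.11,-0.18,0.06,0,0],[5.5,0,0.12,-0.17,0.06,0,0],[5.5,0,0.12,-0.17,0.06,0,0],[5.5,0,0.11,-0.18,0.06,0,0],[5.5,0,0,0,0,0,0],[5.5,0,-0.57,0.18,0,0,0],[5.5,0,-0.57,0.18,0,0,0]]]
[[[5.5,0,-0.3,-0.96,0,0,0],[5.5,0,-0.29,-0.95,0,0,0],[5.5,0,-0.3,-0.96,0,0,0]]]
```

Emit:
send_rows:
  series:
    - [[5.5,0,0.09,-0.17,0.06,0,0],[5.5,0,0.11,-0.18,0.06,0,0],[5.5,0,0.12,-0.17,0.06,0,0],[5.5,0,0.12,-0.17,0.06,0,0],[5.5,0,0.11,-0.18,0.06,0,0],[5.5,0,0,0,0,0,0]]
  newtons: 30

```text
clock: 4.95
ee_pos: [0.6348, -0.1901, 0.0812]
tcp_rot: [-2.099, -2.009, 0.309]
force: [-11.7, 0.2, 11.1]
opening: 0.644
grip_force: 30.0
```

```bash
python3 - <<'E'
from h import *
err(*swing(.3,h=.0186))
p,W=cloud("wrist","pics/w3.png")
E
```

```text
clock 4.95 err mm [ 1.6 -0.7  0.2] rot [-0.005  0.     0.002] F [-11.7   0.2  11.1] open 0.644 grip 30.0
```

View pics/w3.png

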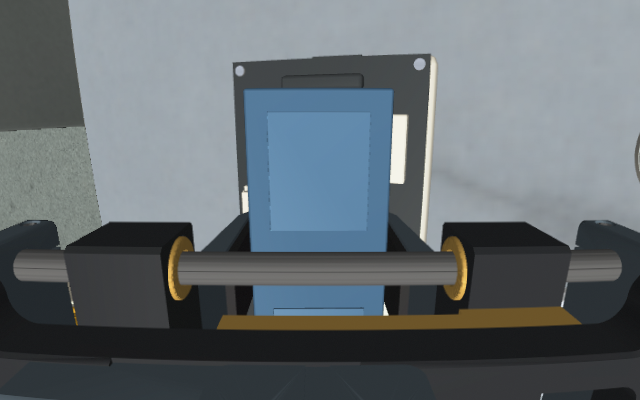

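Emit:
send_rows:
  series:
    - [[5.5,0,-0.57,0.18,0,0,0],[5.5,0,-0.57,0.18,0,0,0],[5.5,0,-0.2,0.06,0,0,0],[5.5,0,-0.3,-0.96,0,0,0],[5.5,0,-0.29,-0.95,0,0,0],[5.5,0,-0.3,-0.96,0,0,0],[5.5,0,0,0,0,0,0]]

```text
clock: 5.88
ee_pos: [0.6226, -0.1898, 0.1121]
tcp_rot: [-2.103, -2.012, 0.303]
force: [0.1, -0.0, -1.5]
opening: 0.645
grip_force: 30.0
```

```bash
python3 - <<'E'
from h import *
err(*swing(.3,-.014,.03,h=.0186))
T=down(90); p,r,s=now()
plan([(p+[-.02,0,.07],down(87.4),5.5),((.43,.03,.13),T,5.5),((.43,.03,.035),T,5.5),((.43,.03,.0205),T,5.5,.008)])
E
```

```text
clock 5.88 err mm [-0.2 -0.5 -0.6] rot [0.001 0.001 0.001] F [ 0.1 -0.  -1.5] open 0.645 grip 30.0
[[[5.5,-0.05,-1.98,-3.05,-0.149,0,0.001],[5.5,-0.04,-1.51,-3.31,-0.15,0.001,0],[5.5,3.02,-2.61,0.74,0,0,-0.006],[5.5,3.05,-2.58,0.75,0,0,-0.007],[5.5,3.05,-2.57,0.74,0,0,-0.006],[5.5,3.08,-2.55,0.74,0,0,-0.007],[5.5,3.09,-2.52,0.74,0,0,-0.006],[5.5,3.11,-2.51,0.75,0,0,-0.007]]]
[[[5.5,3.12,-2.48,0.74,0,0,-0.006],[5.5,0,0,3.17,0,0,0],[5.5,0,-0.01,3.16,0,0,0],[5.5,0,0,3.17,0,0,0],[5.5,0,0,0.72,0,0,0],[5.5,0,0,0.73,0,0,0]]]
```

Emit:
send_rows:
  series:
    - [[5.5,0,-1.98,-3.05,-0.149,0,0],[5.5,0,-1.51,-3.31,-0.15,0,0],[5.5,3.02,-2.61,0.74,0,0,-0.006],[5.5,3.05,-2.58,0.75,0,0,-0.007],[5.5,3.05,-2.57,0.74,0,0,-0.006],[5.5,3.08,-2.55,0.74,0,0,-0.007],[5.5,3.09,-2.52,0.74,0,0,-0.006],[5.5,3.11,-2.51,0.75,0,0,-0.007]]

```text
clock: 6.88
ee_pos: [0.453, 0.0004, 0.1364]
tcp_rot: [-2.226, -2.215, 0.001]
force: [-0.6, 1.0, -1.0]
opening: 0.642
grip_force: 30.0
```

Emit:
send_rows:
  series:
    - [[5.5,3.12,-2.48,0.74,0,0,-0.006],[5.5,0,0,3.1,0,0,0],[5.5,0,0,3,0,0,0],[5.5,0,0,2.5,0,0,0],[5.5,0,0,0,0,0,0],[5.5,0,0,0,0,0,0]]

```text
clock: 7.62
ee_pos: [0.4296, 0.0308, 0.0438]
tcp_rot: [-2.22, -2.222, 0.001]
force: [0.6, -0.6, -1.2]
opening: 0.651
grip_force: 30.0
```

```bash
python3 - <<'E'
from h import *
T=down(90); q=(.43,.03,.0200); err(q,T)
plan([(q,T,5.5,.008)])
E
```

```text
clock 7.62 err mm [  0.4  -0.8 -23.8] rot [-0.001 -0.     0.001] F [ 0.6 -0.6 -1.2] open 0.651 grip 30.0
[[[5.5,-0.03,0.01,0.79,0,0,0],[5.5,-0.02,0.02,0.8,0,0,0.001],[5.5,-0.03,0.01,0.79,-0.001,0,0]]]
```

Emit:
send_rows:
  series:
    - [[5.5,-0.03,0,0.8,0,0,0],[5.5,-0.03,0,0.8,0,0,0],[5.5,0,0,0.6,0,0,0],[5.5,0,0,0.2,0,0,0],[5.5,0,0,0,0,0,0]]

```text
clock: 8.25
ee_pos: [0.4292, 0.0302, 0.019]
tcp_rot: [-2.22, -2.222, 0.001]
force: [-0.9, 0.1, -0.9]
opening: 0.648
grip_force: 30.0
```

Release slowly, rise, and next go to look at the lid.

Emit:
send_rows:
  series:
    - [[5.5,0,0,0.1,0,0,0],[6.1,0,0,0,0,0,0],[6.4,0,0,0,0,0,0],[9.1,0,0,0,0,0,0],[9.1,0,0,0,0,0,0],[9.1,0,0,-3,0,0,0],[9.1,0,0,-5,0,0,0],[9.1,0,0,-5,0,0,0]]

```text
clock: 9.25
ee_pos: [0.4291, 0.0302, 0.1496]
tcp_rot: [-2.22, -2.222, 0.002]
force: [1.5, -0.0, -0.6]
opening: 1.0
grip_force: 0.0
```

```bash
python3 - <<'E'
from h import *
a=8.1
plan([((.45,-.17,.28),down(a),4),])
E
```

```text
[[[4,-2,0.21,-1.3,0,0,0.143],[4,-1.96,0.48,-1.31,0,0,0.143],[4,-1.86,0.77,-1.3,0,0,0.143],[4,-1.73,1.01,-1.31,0,0,0.143],[4,-1.58,1.26,-1.3,0,0.001,0.143],[4,-1.37,1.47,-1.31,-0.001,0,0.143],[4,-1.16,1.65,-1.3,0,0,0.143],[4,-0.9,1.8,-1.3,0,0,0.143]]]
[[[4,-0.64,1.9,-1.31,0,0,0.143],[4,-0.36,1.98,-1.3,0,0,0.143]]]
```

Emit:
send_rows:
  series:
    - [[4,-2,0.21,-1.3,0,0,0.143],[4,-1.96,0.48,-1.31,0,0,0.143],[4,-1.86,0.77,-1.3,0,0,0.143],[4,-1.73,1.01,-1.31,0,0,0.143],[4,-1.58,1.26,-1.3,0,0,0.143],[4,-1.37,1.47,-1.31,0,0,0.143],[4,-1.16,1.65,-1.3,0,0,0.143],[4,-0.9,1.8,-1.3,0,0,0.143]]

```text
clock: 10.25
ee_pos: [0.446, -0.1306, 0.2529]
tcp_rot: [-3.071, -0.66, 0.002]
force: [-0.2, 0.1, 0.4]
opening: 0.442
grip_force: 0.0
```

Emit:
send_rows:
  series:
    - [[4,-0.64,1.9,-1.31,0,0,0.143],[4,-0.36,1.98,-1.3,0,0,0.143],[4,-4,0,0,0,0,0],[4,-3,0,0,0,0,0],[4,0,0,0,0,0,0],[4,0,0,0,0,0,0]]

```text
clock: 11.0
ee_pos: [0.3815, -0.18, 0.2788]
tcp_rot: [3.134, 0.222, -0.001]
force: [0.3, -1.4, 0.0]
opening: 0.438
grip_force: 0.0
```

```bash
cat >> h.py <<'E'
def look(pic,items):
    p,W=cloud("wrist",pic); np.save("pics/last.npy",W)
    for nm,col,lo,hi in items:
        P=W[sel(p,W,col,lo,hi)]
        print(nm,len(P), rect(P) if len(P)>3 else '', np.round(np.percentile(P,[2,50,98],axis=0)*1000,1).tolist() if len(P) else '')
    return p,W
LID=[("lid",YEL,(.3,-.5,.078),(.6,-.2,.092)),("lip",YEL,(.3,-.5,.1),(.6,-.2,.13))]
HOODT=[("hoodtable",BLU,(.36,-.1,.038),(.52,.2,.06))]
E
python3 - <<'E'
from h import *
err((.37,-.17,.28),down(8.1))
look("pics/w4.png",LID+HOODT)
E
```

```text
clock 11.00 err mm [-11.5  10.    1.2] rot [0. 0. 0.] F [ 0.3 -1.4  0. ] open 0.438 grip 0.0
lid 12705 (array([ 454.7, -318.9]), array([107.2, 132.3]), 8.23) [[401.1, -381.9, 82.3], [458.1, -320.0, 84.2], [508.5, -253.8, 86.2]]
lip 628 (array([ 446.4, -261.8]), array([42.6, 14. ]), 7.52) [[426.0, -268.8, 100.8], [446.6, -260.8, 104.2], [466.3, -253.8, 106.0]]
hoodtable 6913 (array([432.2,  29.4]), array([150.7,  58.1]), 89.98) [[404.5, -44.7, 44.9], [432.4, 26.2, 47.3], [459.4, 100.7, 49.3]]
```

View pics/w4.png

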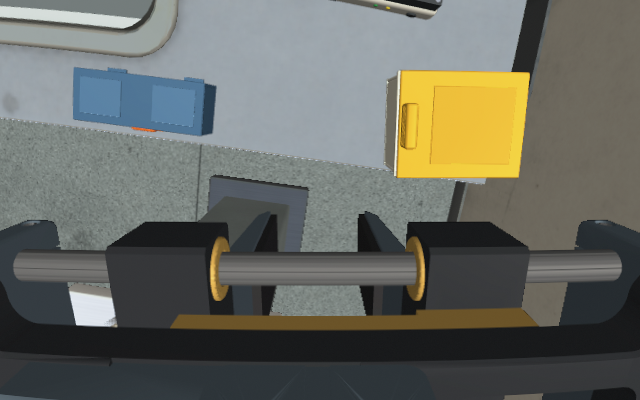

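```bash
cat >> h.py <<'E'
LY=8.1; LC=np.array([.4547,-.3189,.080]); LR=R.from_euler('z',LY,degrees=True); TL=down(LY)
def lp(x,y,z): return LC+LR.apply([x,y,z])
def tip(a,y0=.058,h=.008,dz=0,x0=0):
    e=np.array([0,-.066,0]); rr=R.from_euler('x',a)
    return lp(*(e+rr.apply(np.array([x0,y0,h])-e)+[0,0,dz])), LR*rr*LR.inv()*TL
E
python3 - <<'E'
from h import *
plan([(lp(0,.058,.06),TL,3),(lp(0,.058,.008),TL,3,.02)])
E
```

```text
[[[3,1.32,2.25,3.47,0,0,0],[3,1.32,2.25,3.46,0,0,0],[3,1.31,2.25,3.47,0,0,0],[3,1.32,2.25,3.47,0,0.001,0.001],[3,0,0,1.73,0,0,0],[3,0,0,1.73,0,0,0],[3,0,0,1.74,0,0,0]]]
```

Emit:
send_rows:
  series:
    - [[3,1.32,2.25,3.47,0,0,0],[3,1.32,2.25,3.46,0,0,0],[3,1.31,2.25,3.47,0,0,0],[3,1.32,2.25,3.47,0,0,0],[3,0,0,0,0,0,0],[3,0,0,0,0,0,0]]
  newtons: 45

```text
clock: 11.8
ee_pos: [0.446, -0.2611, 0.14]
tcp_rot: [-3.133, -0.223, 0.002]
force: [-0.3, -0.1, 0.3]
opening: 0.329
grip_force: 0.0
```

```bash
python3 - <<'E'
from h import *
err(lp(0,.058,.06),TL)
plan([(lp(0,.058,.008),TL,3,.02)])
E
```

```text
clock 11.80 err mm [ 0.5 -0.4 -0. ] rot [-0.001  0.001  0.001] F [-0.3 -0.1  0.3] open 0.329 grip 0.0
[[[3,0.02,0.02,1.73,0,0,0],[3,0.01,0.01,1.74,0,0.001,0.001],[3,0.02,0.02,1.73,-0.001,0,0]]]
```

Emit:
send_rows:
  series:
    - [[3,0.02,0.02,1.73,0,0,0],[3,0.01,0.01,1.74,0,0,0],[3,0.02,0.02,1.73,0,0,0],[3,0,0,0,0,0,0],[1.5,0,0,0,0,0,0],[0.8,0,0,0,0,0,0],[0.8,0,0,0,0,0,0],[0.8,0,0,0,0,0,0]]

```text
clock: 12.8
ee_pos: [0.4467, -0.2621, 0.0888]
tcp_rot: [3.133, 0.223, 0.0]
force: [-0.7, 1.5, 10.2]
opening: 0.126
grip_force: 45.0
```

```bash
python3 - <<'E'
from h import *
err(lp(0,.058,.008),TL)
h=now()[0][2]-.08
plan([(*tip(a,h=h),.8) for a in (.04,.08,.12,.16,.20,.24)])
E
```

```text
clock 12.80 err mm [-0.2  0.6 -0.8] rot [ 0.001 -0.     0.   ] F [-0.7  1.5 10.2] open 0.126 grip 45.0
[[[0.8,-0.01,-0.02,-0.5,0.041,0,0],[0.8,0,0.05,-0.49,0.04,0,0],[0.8,0,0.04,-0.5,0.04,0,0],[0.8,0,0.05,-0.49,0.04,0,0],[0.8,0,0.04,-0.5,0.04,0,0],[0.8,0,0.05,-0.49,0.04,0,0]]]
```

Emit:
send_rows:
  series:
    - [[0.8,0,0,-0.5,0.041,0,0],[0.8,0,0.05,-0.49,0.04,0,0],[0.8,0,0.04,-0.5,0.04,0,0],[0.8,0,0.05,-0.49,0.04,0,0],[0.8,0,0.04,-0.5,0.04,0,0],[0.8,0,0.05,-0.49,0.04,0,0],[0.8,0,0,0,0,0,0],[0.8,0,0,0,0,0,0]]

```text
clock: 13.8
ee_pos: [0.4471, -0.2671, 0.1171]
tcp_rot: [-2.895, -0.205, 0.026]
force: [1.1, -0.7, -0.3]
opening: 0.129
grip_force: 45.0
```

```bash
cat >> h.py <<'E'
def lidpose(p,W,lo,hi):
    P=W[sel(p,W,YEL,lo,hi)]
    for _ in range(4):
        c=np.median(P,0); n=np.linalg.svd(P-P.mean(0),full_matrices=False)[2][2]; n*=np.sign(n[2])
        d=(P-P.mean(0))@n; P=P[abs(d)<max(.002,1.5*np.std(d))]
    print("lid plane normal",n.round(3),"tilt",round(math.acos(n[2]),3),"rect",rect(P),"z range",np.percentile(P[:,2],[1,99]).round(4)); return P,n
E
python3 - <<'E'
from h import *
err(*tip(.24,h=.0088))
p,W=cloud("scene","pics/s5.png"); lidpose(p,W,(.36,-.45,.07),(.56,-.15,.2))
h=.0088; T=down(8.1); C=np.array([.465,-.14,.008])
lipo=LR.apply([0,.058,0])
a=tip(.24,h=h,dz=.07); 
b=C+lipo+[0,0,h]
plan([(*a,.8),(a[0]+[0,.02,.03],TL,.8),(b+[0,0,.12],TL,.8),(b+[0,0,.02],TL,.8)])
E
```

```text
clock 13.80 err mm [0.3 0.  0.9] rot [-0.     0.001  0.   ] F [ 1.1 -0.7 -0.3] open 0.129 grip 45.0
lid plane normal [ 0.036 -0.224  0.974] tilt 0.229 rect (array([ 451.7, -318.8]), array([106.8, 132.3]), 6.97) z range [0.0855 0.1174]
[[[0.8,0.01,-0.84,-3.44,0,0.001,0],[0.8,0.01,-0.83,-3.45,0,0,0],[0.8,0.14,-1.32,-1.22,-0.12,0,0],[0.8,0.14,-1.17,-1.37,-0.12,0,0],[0.8,0.65,-3.23,1.62,0,0,0],[0.8,0.66,-3.23,1.63,0,0,0],[0.8,0.65,-3.23,1.62,0,0,0],[0.8,0.66,-3.22,1.63,0,0,0]]]
[[[0.8,0.65,-3.23,1.62,0,0,0],[0.8,0,0,3.33,0,0,0],[0.8,0,0,3.34,0,0,0],[0.8,0,0,3.33,0,0,0]]]
```

View pics/s5.png

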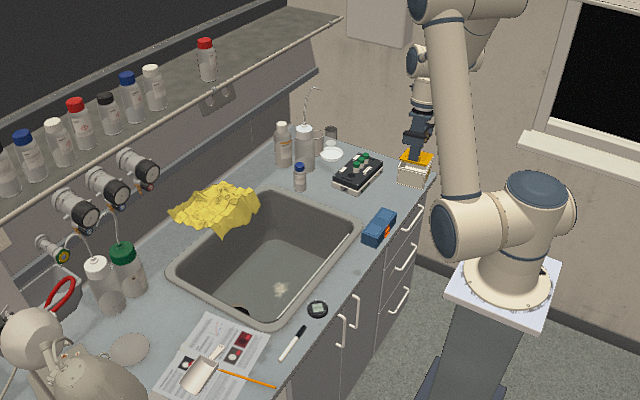

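Emit:
send_rows:
  series:
    - [[0.8,0,-0.84,-3.44,0,0,0],[0.8,0,-0.83,-3.45,0,0,0],[0.8,0.14,-1.32,-1.22,-0.12,0,0],[0.8,0.14,-1.17,-1.37,-0.12,0,0],[0.8,0.65,-3.23,1.62,0,0,0],[0.8,0.66,-3.23,1.63,0,0,0],[0.8,0.65,-3.23,1.62,0,0,0],[0.8,0.66,-3.22,1.63,0,0,0]]

```text
clock: 14.85
ee_pos: [0.4545, -0.1142, 0.1527]
tcp_rot: [-3.133, -0.223, 0.001]
force: [-0.5, 0.2, -0.6]
opening: 0.131
grip_force: 45.0
```

Emit:
send_rows:
  series:
    - [[0.8,0.65,-3.23,1.62,0,0,0],[0.8,0,0,3.33,0,0,0],[0.8,0,0,3.34,0,0,0],[0.8,0,0,3.33,0,0,0],[0.8,0,0,0,0,0,0],[0.8,0,0,0,0,0,0]]

```text
clock: 15.6
ee_pos: [0.4568, -0.0826, 0.0379]
tcp_rot: [-3.133, -0.223, 0.001]
force: [0.4, -0.2, -0.8]
opening: 0.134
grip_force: 45.0
```

```bash
python3 - <<'E'
from h import *
b=np.array([.465,-.14,.0168])+LR.apply([0,.058,0]); err(b,TL)
p,W=cloud("top"); lidpose(p,W,(.36,-.25,.0),(.56,-.02,.2))
E
```

```text
clock 15.60 err mm [  0.    0.1 -21.1] rot [-0.001  0.     0.001] F [ 0.4 -0.2 -0.8] open 0.134 grip 45.0
lid plane normal [ 0.912 -0.339  0.231] tilt 1.338 rect (array([411.2, -91.9]), array([12.2,  2.5]), 72.82) z range [0.0303 0.0386]
```

Emit:
send_rows:
  series:
    - [[0.8,0,0,1,0,0,0],[0.8,0,0,0.8,0,0,0],[0.8,0,0,0.3,0,0,0],[0.8,0,0,0,0,0,0]]

```text
clock: 16.15
ee_pos: [0.4565, -0.0826, 0.0163]
tcp_rot: [-3.133, -0.223, 0.001]
force: [-4.0, 2.1, 18.9]
opening: 0.128
grip_force: 45.0
```

Emit:
send_rows:
  series:
    - [[0.8,0,0,-0.08,0,0,0],[1.6,0,0,0,0,0,0],[3,0,0,0,0,0,0],[3,0,0,0,0,0,0],[3,0,0,-2,0,0,0],[3,0,0,-5,0,0,0],[3,0,0,-5,0,0,0]]

```text
clock: 17.02
ee_pos: [0.4562, -0.0827, 0.1379]
tcp_rot: [-3.132, -0.222, 0.003]
force: [0.7, 1.5, -0.2]
opening: 0.327
grip_force: 0.0
```

```bash
python3 - <<'E'
from h import *
plan([((.60,-.28,.25),TH,5.5)],da=.16)
E
```

```text
[[[5.5,1.27,2.39,-1.25,0,0,-0.154],[5.5,0.89,2.56,-1.25,-0.001,0,-0.153],[5.5,0.48,2.67,-1.25,0,0,-0.154],[5.5,0.07,2.71,-1.25,0,0,-0.154],[5.5,-0.34,2.69,-1.25,-0.001,0,-0.154],[5.5,-0.76,2.61,-1.25,0,0,-0.153],[5.5,-1.14,2.46,-1.24,0,0,-0.154],[5.5,-1.5,2.25,-1.25,-0.001,0,-0.154]]]
[[[5.5,-1.84,2,-1.24,0,0.001,-0.154]]]
```

Emit:
send_rows:
  series:
    - [[5.5,1.27,2.39,-1.25,0,0,-0.154],[5.5,0.89,2.56,-1.25,0,0,-0.153],[5.5,0.48,2.67,-1.25,0,0,-0.154],[5.5,0.07,2.71,-1.25,0,0,-0.154],[5.5,-0.34,2.69,-1.25,0,0,-0.154],[5.5,-0.76,2.61,-1.25,0,0,-0.153],[5.5,-1.14,2.46,-1.24,0,0,-0.154],[5.5,-1.5,2.25,-1.25,0,0,-0.154]]

```text
clock: 18.02
ee_pos: [0.5847, -0.2588, 0.2365]
tcp_rot: [-2.425, -1.995, 0.001]
force: [0.1, -0.1, 0.4]
opening: 0.603
grip_force: 0.0
```

Emit:
send_rows:
  series:
    - [[5.5,-1.84,2,-1.24,0,0,-0.154],[5.5,0,0,0,0,0,0],[5.5,0,0,0,0,0,0]]

```text
clock: 18.4
ee_pos: [0.5997, -0.2796, 0.2479]
tcp_rot: [-2.271, -2.166, 0.001]
force: [-0.3, -0.1, 0.2]
opening: 0.601
grip_force: 0.0
```

```bash
python3 - <<'E'
from h import *
err((.6,-.28,.25),TH)
p,W=look("pics/w6.png",HOODT+[("lidtable",YEL,(.36,-.3,.005),(.56,-.03,.02)),("lip",YEL,(.36,-.3,.025),(.56,-.03,.05))])
m=sel(p,W,GRN,(.55,-.35,.08),(.72,-.05,.1)).astype(np.uint8)
n,l,st,_=cv2.connectedComponentsWithStats(m)
for i in range(1,n):
    if st[i,4]>60:
        P=W[l==i]; c,r=cv2.minEnclosingCircle((P[:,:2]*1000).astype(np.float32)); print("cap",st[i],np.round(c,1),round(r,1),np.median(P[:,2]).round(4), "cass",HR.inv().apply(np.r_[np.array(c)/1000,.055]-HC).round(4))
E
```

```text
clock 18.40 err mm [ 0.3 -0.4  2.1] rot [-0.002 -0.002 -0.002] F [-0.3 -0.1  0.2] open 0.601 grip 0.0
hoodtable 0  
lidtable 10826 (array([ 464.7, -141.1]), array([108.2, 130.2]), 7.77) [[411.4, -204.3, 10.3], [464.6, -145.5, 12.3], [518.8, -90.7, 14.3]]
lip 8 (array([440.2, -91.6]), array([1.1, 6.5]), 84.3) [[437.3, -92.2, 25.3], [440.5, -91.4, 26.0], [443.4, -90.8, 27.0]]
cap [333  49  28  30 673] [ 630.7 -173.8] 12.7 0.0898 cass [-0.0001  0.0168  0.    ]
cap [333  89  28  28 607] [ 629.2 -207.7] 12.5 0.0898 cass [-0.0002 -0.0172  0.    ]
cap [333 127  27  28 572] [ 628.  -241.4] 12.5 0.0898 cass [ 0.0002 -0.0508  0.    ]
```

View pics/w6.png

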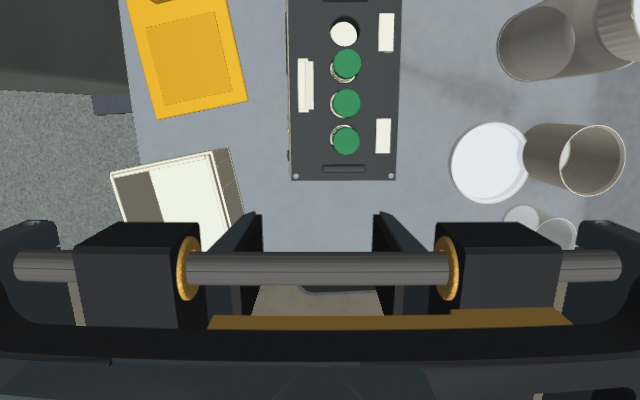

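```bash
cat >> h.py <<'E'
TT=down(90+LY)
def pick(y): return [(hp(0,y,.095),TH,5),(hp(0,y,.095),TH,5),(hp(0,y,.019),TH,5,.03),(hp(0,y,.019),TH,5)]+[(hp(0,y,.019),TH,2)]*4+[(hp(0,y,.1),TH,2,.028)]
def drop(x,y):
    a,b=lp(x,y,.08),lp(x,y,-.03); return [(a,TT,2),(a,TT,2),(b,TT,2,.03),(b,TT,2),(b,TT,4.2),(b,TT,4.2),(a+[0,0,.01],TT,4.2,.03)]
E
python3 - <<'E'
from h import *
W=np.load("pics/last.npy"); print(W[34,344],W[64,347])
plan(pick(.017))
E
```

```text
[ 0.6338487  -0.13810125  0.03152606] [ 0.63100385 -0.17467865  0.08961779]
[[[5,2.67,0.66,2.45,-0.001,0,0],[5,2.68,0.66,2.46,0,-0.001,-0.001],[5,2.67,0.66,2.45,-0.001,0,0],[5,2.68,0.66,2.45,0,-0.001,0],[5,0,0,0,0,0,0],[5,0,0,2.53,0,0,0],[5,0,0,2.54,0,0,0],[5,0,0,2.53,0,0,0]]]
[[[5,0,0,0,0,0,0],[2,0,0,0,0,0,0],[2,0,0,0,0,0,0],[2,0,0,0,0,0,0],[2,0,0,0,0,0,0],[2,0,0,-2.7,0,0,0],[2,0,0,-2.7,0,0,0],[2,0,0,-2.7,0,0,0]]]
```

Emit:
send_rows:
  series:
    - [[5,2.67,0.66,2.45,0,0,0],[5,2.68,0.66,2.46,0,0,0],[5,2.67,0.66,2.45,0,0,0],[5,2.68,0.66,2.45,0,0,0],[5,0,0,0,0,0,0],[5,0,0,2.53,0,0,0],[5,0,0,2.54,0,0,0],[5,0,0,2.53,0,0,0]]
  newtons: 20

```text
clock: 19.45
ee_pos: [0.6312, -0.1748, 0.0747]
tcp_rot: [-2.272, -2.169, -0.0]
force: [0.5, -0.6, -0.3]
opening: 0.554
grip_force: 0.0
```

Emit:
send_rows:
  series:
    - [[5,0,0,0,0,0,0],[2,0,0,0,0,0,0],[2,0,0,0,0,0,0],[2,0,0,0,0,0,0],[2,0,0,0,0,0,0],[2,0,0,-2.7,0,0,0],[2,0,0,-2.7,0,0,0],[2,0,0,-2.7,0,0,0]]

```text
clock: 20.45
ee_pos: [0.6314, -0.1744, 0.1567]
tcp_rot: [-2.27, -2.17, 0.0]
force: [-0.4, 0.2, -0.3]
opening: 0.272
grip_force: 20.0
```

```bash
python3 - <<'E'
from h import *
err(hp(0,.017,.1),TH)
s=plan(drop(0,.036)); print("next"); plan(pick(-.017),start=s)
E
```

```text
clock 20.45 err mm [-0.5  0.7 -1.7] rot [-0.001 -0.001  0.   ] F [-0.4  0.2 -0.3] open 0.272 grip 20.0
[[[2,-2.34,-3.53,-0.06,0,0,-0.037],[2,-2.21,-3.62,-0.07,0,0,-0.038],[2,-2.06,-3.7,-0.06,-0.001,-0.001,-0.037],[2,-1.93,-3.77,-0.07,0,0,-0.037],[2,-1.79,-3.84,-0.07,0,0,-0.037],[2,0,0,0,0,0,0],[2,0,0,2.75,0,0,0],[2,0,0,2.75,0,0,0]]]
[[[2,0,0,2.75,0,0,0],[2,0,0,2.75,0,0,0],[2,0,0,0,0,0,0],[4.2,0,0,0,0,0,0],[4.2,0,0,0,0,0,0],[4.2,0,0,-3,0,0,0],[4.2,0,0,-3,0,0,0],[4.2,0,0,-3,0,0,0]]]
[[[4.2,0,0,-3,0,0,0]]]
next
[[[5,0.99,3.77,0.4,0,0,0.037],[5,1.13,3.73,0.4,0,0,0.038],[5,1.28,3.69,0.4,0,0,0.037],[5,1.41,3.63,0.4,0,0,0.037],[5,1.54,3.58,0.4,0,0,0.037],[5,0,0,0,0,0,0],[5,0,0,2.53,0,0,0],[5,0,0,2.54,0,0,0]]]
[[[5,0,0,2.53,0,0,0],[5,0,0,0,0,0,0],[2,0,0,0,0,0,0],[2,0,0,0,0,0,0],[2,0,0,0,0,0,0],[2,0,0,0,0,0,0],[2,0,0,-2.7,0,0,0],[2,0,0,-2.7,0,0,0]]]
[[[2,0,0,-2.7,0,0,0]]]
```

Emit:
send_rows:
  series:
    - [[2,-2.34,-3.53,-0.06,0,0,-0.037],[2,-2.21,-3.62,-0.07,0,0,-0.038],[2,-2.06,-3.7,-0.06,0,0,-0.037],[2,-1.93,-3.77,-0.07,0,0,-0.037],[2,-1.79,-3.84,-0.07,0,0,-0.037],[2,0,0,0,0,0,0],[2,0,0,2.75,0,0,0],[2,0,0,2.75,0,0,0]]

```text
clock: 21.45
ee_pos: [0.4505, -0.2833, 0.1038]
tcp_rot: [2.06, 2.372, 0.0]
force: [0.4, 0.5, 0.0]
opening: 0.272
grip_force: 20.0
```

Emit:
send_rows:
  series:
    - [[2,0,0,2.75,0,0,0],[2,0,0,2.75,0,0,0],[2,0,0,0,0,0,0],[4.2,0,0,0,0,0,0],[4.2,0,0,0,0,0,0],[4.2,0,0,-3,0,0,0],[4.2,0,0,-3,0,0,0],[4.2,0,0,-3,0,0,0]]

```text
clock: 22.45
ee_pos: [0.4499, -0.2833, 0.1409]
tcp_rot: [-2.059, -2.372, -0.0]
force: [0.2, 0.6, 0.4]
opening: 0.463
grip_force: 0.0
```

Emit:
send_rows:
  series:
    - [[4.2,0,0,-3,0,0,0],[5,0.99,3.77,0.4,0,0,0.037],[5,1.13,3.73,0.4,0,0,0.038],[5,1.28,3.69,0.4,0,0,0.037],[5,1.41,3.63,0.4,0,0,0.037],[5,1.54,3.58,0.4,0,0,0.037],[5,0,0,0,0,0,0],[5,0,0,0,0,0,0]]

```text
clock: 23.45
ee_pos: [0.6291, -0.2076, 0.1495]
tcp_rot: [-2.269, -2.171, 0.0]
force: [-0.8, -0.3, -0.1]
opening: 0.55
grip_force: 0.0
```

```bash
cat >> h.py <<'E'
def green(cam):
    p,W=cloud(cam); m=(cv2.inRange(hsv(p),*GRN)>0)&(W[...,0]>.38)&(W[...,0]<.72)&(W[...,1]<-.05)&(W[...,1]>-.45)&(W[...,2]>-.02)
    n,l,st,_=cv2.connectedComponentsWithStats(m.astype(np.uint8))
    for i in range(1,n):
        if st[i,4]>15: print(cam,"green",st[i,4],np.nanmedian(W[l==i],0).round(3))
E
python3 - <<'E'
from h import *
err(hp(0,-.017,.095),TH); green("top"); green("scene")
plan(pick(-.017)[2:])
E
```

```text
clock 23.45 err mm [0.2 0.  0.5] rot [-0.001 -0.001  0.001] F [-0.8 -0.3 -0.1] open 0.550 grip 0.0
scene green 70 [ 0.625 -0.224  0.089]
[[[5,0.01,0.02,2.52,0,0,0],[5,0.02,0.02,2.51,-0.001,0,0],[5,0.01,0.02,2.52,0,-0.001,0],[5,0,0,0,0,0,0],[2,0,0,0,0,0,0],[2,0,0,0,0,0,0],[2,0,0,0,0,0,0],[2,0,0,0,0,0,0]]]
[[[2,0,0,-2.7,0,0,0],[2,0,0,-2.7,0,0,0],[2,0,0,-2.7,0,0,0]]]
```

Top view is blocked here; I'll check the tub contents later with the wrist camera.

Emit:
send_rows:
  series:
    - [[5,0.01,0.02,2.52,0,0,0],[5,0.02,0.02,2.51,0,0,0],[5,0.01,0.02,2.52,0,0,0],[5,0,0,0,0,0,0],[2,0,0,0,0,0,0],[2,0,0,0,0,0,0],[2,0,0,0,0,0,0],[2,0,0,0,0,0,0]]

```text
clock: 24.55
ee_pos: [0.6303, -0.2073, 0.0743]
tcp_rot: [-2.271, -2.171, -0.001]
force: [-1.5, 0.2, 7.0]
opening: 0.271
grip_force: 20.0
```

Emit:
send_rows:
  series:
    - [[2,0,0,-2.7,0,0,0],[2,0,0,-2.7,0,0,0],[2,0,0,-2.7,0,0,0]]

```text
clock: 24.92
ee_pos: [0.6299, -0.2072, 0.1554]
tcp_rot: [-2.27, -2.17, 0.0]
force: [0.1, -0.6, 0.2]
opening: 0.268
grip_force: 20.0
```

```bash
python3 - <<'E'
from h import *
err(hp(0,-.017,.1),TH)
s=plan(drop(0,0)); print("next"); plan(pick(-.051),start=s)
E
```

```text
clock 24.93 err mm [-0.6 -0.4 -0.4] rot [-0.001 -0.001  0.   ] F [ 0.1 -0.6  0.2] open 0.268 grip 20.0
[[[2,-2.39,-3.4,-0.09,0,0,-0.037],[2,-2.26,-3.49,-0.09,0,0,-0.038],[2,-2.13,-3.57,-0.09,-0.001,-0.001,-0.037],[2,-1.99,-3.64,-0.09,0,0,-0.037],[2,-1.86,-3.72,-0.1,0,0,-0.037],[2,0,0,0,0,0,0],[2,0,0,2.75,0,0,0],[2,0,0,2.75,0,0,0]]]
[[[2,0,0,2.75,0,0,0],[2,0,0,2.75,0,0,0],[2,0,0,0,0,0,0],[4.2,0,0,0,0,0,0],[4.2,0,0,0,0,0,0],[4.2,0,0,-3,0,0,0],[4.2,0,0,-3,0,0,0],[4.2,0,0,-3,0,0,0]]]
[[[4.2,0,0,-3,0,0,0]]]
next
[[[5,1.04,3.64,0.4,0,0,0.037],[5,1.18,3.61,0.4,0,0,0.038],[5,1.32,3.55,0.4,0,0,0.037],[5,1.44,3.51,0.4,0,0,0.037],[5,1.58,3.45,0.4,0,0,0.037],[5,0,0,0,0,0,0],[5,0,0,2.53,0,0,0],[5,0,0,2.54,0,0,0]]]
[[[5,0,0,2.53,0,0,0],[5,0,0,0,0,0,0],[2,0,0,0,0,0,0],[2,0,0,0,0,0,0],[2,0,0,0,0,0,0],[2,0,0,0,0,0,0],[2,0,0,-2.7,0,0,0],[2,0,0,-2.7,0,0,0]]]
[[[2,0,0,-2.7,0,0,0]]]
```

Emit:
send_rows:
  series:
    - [[2,-2.39,-3.4,-0.09,0,0,-0.037],[2,-2.26,-3.49,-0.09,0,0,-0.038],[2,-2.13,-3.57,-0.09,0,0,-0.037],[2,-1.99,-3.64,-0.09,0,0,-0.037],[2,-1.86,-3.72,-0.1,0,0,-0.037],[2,0,0,0,0,0,0],[2,0,0,2.75,0,0,0],[2,0,0,2.75,0,0,0]]

```text
clock: 25.92
ee_pos: [0.4556, -0.3188, 0.1038]
tcp_rot: [-2.06, -2.372, -0.0]
force: [-0.1, 0.6, -0.8]
opening: 0.275
grip_force: 20.0
```

Emit:
send_rows:
  series:
    - [[2,0,0,2.75,0,0,0],[2,0,0,2.75,0,0,0],[2,0,0,0,0,0,0],[4.2,0,0,0,0,0,0],[4.2,0,0,0,0,0,0],[4.2,0,0,-3,0,0,0],[4.2,0,0,-3,0,0,0],[4.2,0,0,-3,0,0,0]]

```text
clock: 26.92
ee_pos: [0.4549, -0.319, 0.141]
tcp_rot: [-2.059, -2.372, -0.0]
force: [-0.3, -0.0, -0.1]
opening: 0.463
grip_force: 0.0
```

Emit:
send_rows:
  series:
    - [[4.2,0,0,-3,0,0,0],[5,1.04,3.64,0.4,0,0,0.037],[5,1.18,3.61,0.4,0,0,0.038],[5,1.32,3.55,0.4,0,0,0.037],[5,1.44,3.51,0.4,0,0,0.037],[5,1.58,3.45,0.4,0,0,0.037],[5,0,0,0,0,0,0],[5,0,0,0,0,0,0]]

```text
clock: 27.92
ee_pos: [0.6276, -0.2416, 0.1495]
tcp_rot: [-2.269, -2.171, 0.0]
force: [-0.2, 0.9, 0.3]
opening: 0.548
grip_force: 0.0
```

```bash
python3 - <<'E'
from h import *
err(hp(0,-.051,.095),TH)
plan(pick(-.051)[2:])
E
```

```text
clock 27.93 err mm [0.2 0.  0.5] rot [-0.001 -0.001  0.001] F [-0.2  0.9  0.3] open 0.548 grip 0.0
[[[5,0,0.01,2.52,0,0,0],[5,0,0.01,2.52,-0.001,0,0.001],[5,0,0,2.51,0,-0.001,0],[5,0,0,0,0,0,0],[2,0,0,0,0,0,0],[2,0,0,0,0,0,0],[2,0,0,0,0,0,0],[2,0,0,0,0,0,0]]]
[[[2,0,0,-2.7,0,0,0],[2,0,0,-2.7,0,0,0],[2,0,0,-2.7,0,0,0]]]
```

Emit:
send_rows:
  series:
    - [[5,0,0.01,2.52,0,0,0],[5,0,0.01,2.52,0,0,0],[5,0,0,2.51,0,0,0],[5,0,0,0,0,0,0],[2,0,0,0,0,0,0],[2,0,0,0,0,0,0],[2,0,0,0,0,0,0],[2,0,0,0,0,0,0]]

```text
clock: 28.92
ee_pos: [0.6284, -0.2417, 0.0744]
tcp_rot: [-2.271, -2.171, -0.0]
force: [-0.6, -0.8, 6.7]
opening: 0.27
grip_force: 20.0
```

Emit:
send_rows:
  series:
    - [[2,0,0,-2.7,0,0,0],[2,0,0,-2.7,0,0,0],[2,0,0,-2.7,0,0,0]]

```text
clock: 29.3
ee_pos: [0.6281, -0.2415, 0.1555]
tcp_rot: [-2.27, -2.17, 0.0]
force: [0.2, -0.4, -0.0]
opening: 0.275
grip_force: 20.0
```

```bash
python3 - <<'E'
from h import *
err(hp(0,-.051,.1),TH)
s=plan(drop(0,-.036)); print("next"); plan([((.43,-.30,.28),TL,3)],start=s,da=.16)
E
```

```text
clock 29.30 err mm [-0.3 -0.  -0.5] rot [-0.001 -0.001  0.   ] F [ 0.2 -0.4 -0. ] open 0.275 grip 20.0
[[[2,-2.41,-3.26,-0.09,0,0,-0.037],[2,-2.29,-3.35,-0.09,0,0,-0.038],[2,-2.15,-3.43,-0.09,-0.001,-0.001,-0.037],[2,-2.03,-3.51,-0.08,0,0,-0.037],[2,-1.9,-3.58,-0.09,0,0,-0.037],[2,0,0,0,0,0,0],[2,0,0,2.75,0,0,0],[2,0,0,2.75,0,0,0]]]
[[[2,0,0,2.75,0,0,0],[2,0,0,2.75,0,0,0],[2,0,0,0,0,0,0],[4.2,0,0,0,0,0,0],[4.2,0,0,0,0,0,0],[4.2,0,0,-2.4,0,0,0],[4.2,0,0,-2.4,0,0,0],[4.2,0,0,-2.4,0,0,0]]]
[[[4.2,0,0,-2.4,0,0,0],[4.2,0,0,-2.4,0,0,0]]]
next
[[[3,0.58,-0.22,-1.1,0,0,0.157],[3,0.54,-0.31,-1.1,0,0,0.157],[3,0.49,-0.38,-1.1,0,0,0.157],[3,0.42,-0.46,-1.1,0,0,0.157],[3,0.34,-0.52,-1.1,0,0,0.157],[3,0.26,-0.57,-1.1,0,0,0.157],[3,0.16,-0.59,-1.1,0,0,0.157],[3,0.07,-0.62,-1.1,0,0,0.157]]]
[[[3,-0.03,-0.62,-1.1,0,0,0.157],[3,-0.12,-0.61,-1.1,0,0,0.158]]]
```

Emit:
send_rows:
  series:
    - [[2,-2.41,-3.26,-0.09,0,0,-0.037],[2,-2.29,-3.35,-0.09,0,0,-0.038],[2,-2.15,-3.43,-0.09,0,0,-0.037],[2,-2.03,-3.51,-0.08,0,0,-0.037],[2,-1.9,-3.58,-0.09,0,0,-0.037],[2,0,0,0,0,0,0],[2,0,0,2.75,0,0,0],[2,0,0,2.75,0,0,0]]

```text
clock: 30.3
ee_pos: [0.4606, -0.3544, 0.1037]
tcp_rot: [-2.06, -2.372, -0.0]
force: [0.4, -0.4, -0.3]
opening: 0.276
grip_force: 20.0
```

Emit:
send_rows:
  series:
    - [[2,0,0,2.75,0,0,0],[2,0,0,2.75,0,0,0],[2,0,0,0,0,0,0],[4.2,0,0,0,0,0,0],[4.2,0,0,0,0,0,0],[4.2,0,0,-2.4,0,0,0],[4.2,0,0,-2.4,0,0,0],[4.2,0,0,-4.5,0,0,0]]

```text
clock: 31.3
ee_pos: [0.4594, -0.3541, 0.1428]
tcp_rot: [-2.058, -2.37, -0.0]
force: [0.7, 0.2, 0.0]
opening: 0.459
grip_force: 0.0
```

```bash
python3 - <<'E'
from h import *
p=now()[0]; print(p); plan([(p+[0,0,.04],TT,3.5),((.375,-.22,.28),TL,3.5)],da=.16)
E
```

```text
[ 0.45936627 -0.35407434  0.14277447]
[[[3.5,0.01,-0.01,-4,-0.002,-0.002,-0.001],[3.5,1.45,-0.65,-0.97,0,0,0.157],[3.5,1.33,-0.86,-0.97,0,0,0.157],[3.5,1.17,-1.06,-0.98,0,0,0.157],[3.5,1,-1.23,-0.97,0,0,0.158],[3.5,0.79,-1.37,-0.97,0,0,0.157],[3.5,0.57,-1.48,-0.97,0,0,0.157],[3.5,0.32,-1.55,-0.97,0,0,0.157]]]
[[[3.5,0.08,-1.58,-0.98,0,0,0.157],[3.5,-0.16,-1.58,-0.97,0,0,0.157],[3.5,-0.41,-1.53,-0.97,0,0,0.157]]]
```

Emit:
send_rows:
  series:
    - [[3.5,0,0,-4,0,0,0],[3.5,1.45,-0.65,-0.97,0,0,0.157],[3.5,1.33,-0.86,-0.97,0,0,0.157],[3.5,1.17,-1.06,-0.98,0,0,0.157],[3.5,1,-1.23,-0.97,0,0,0.158],[3.5,0.79,-1.37,-0.97,0,0,0.157],[3.5,0.57,-1.48,-0.97,0,0,0.157],[3.5,0.32,-1.55,-0.97,0,0,0.157]]

```text
clock: 32.3
ee_pos: [0.4007, -0.2603, 0.2513]
tcp_rot: [-2.998, -0.938, 0.0]
force: [-0.3, -0.1, 0.7]
opening: 0.383
grip_force: 0.0
```

Emit:
send_rows:
  series:
    - [[3.5,0.08,-1.58,-0.98,0,0,0.157],[3.5,-0.16,-1.58,-0.97,0,0,0.157],[3.5,-0.41,-1.53,-0.97,0,0,0.157],[3.5,0,0,0,0,0,0],[3.5,0,0,0,0,0,0]]

```text
clock: 32.92
ee_pos: [0.3761, -0.2209, 0.2795]
tcp_rot: [-3.133, -0.227, 0.001]
force: [-0.0, -0.6, -0.7]
opening: 0.381
grip_force: 0.0
```

```bash
cat >> h.py <<'E'
LIDT=[("lidtable",YEL,(.36,-.25,.005),(.62,.1,.02)),("lip",YEL,(.36,-.25,.027),(.62,.1,.05))]
E
python3 - <<'E'
from h import *
err((.375,-.22,.28),TL)
look("pics/w7.png",LIDT+HOODT); green("wrist")
E
```

```text
clock 32.92 err mm [-1.1  0.9  0.5] rot [-0.001  0.     0.003] F [-0.  -0.6 -0.7] open 0.381 grip 0.0
lidtable 9897 (array([ 464.3, -140.3]), array([107.2, 131.8]), 7.88) [[411.7, -204.0, 10.3], [467.0, -143.6, 12.4], [517.7, -79.5, 14.5]]
lip 449 (array([456.3, -83.5]), array([44. , 13.5]), 8.18) [[435.5, -91.2, 28.2], [455.9, -84.5, 32.4], [476.8, -76.5, 34.3]]
hoodtable 6662 (array([409.1,   8.1]), array([ 58.2, 150.6]), 0.04) [[381.6, -66.0, 44.8], [409.7, 4.4, 47.3], [436.6, 79.4, 49.2]]
wrist green 437 [ 0.45  -0.281  0.061]
wrist green 464 [ 0.454 -0.317  0.061]
wrist green 481 [ 0.46  -0.352  0.06 ]
```

View pics/w7.png

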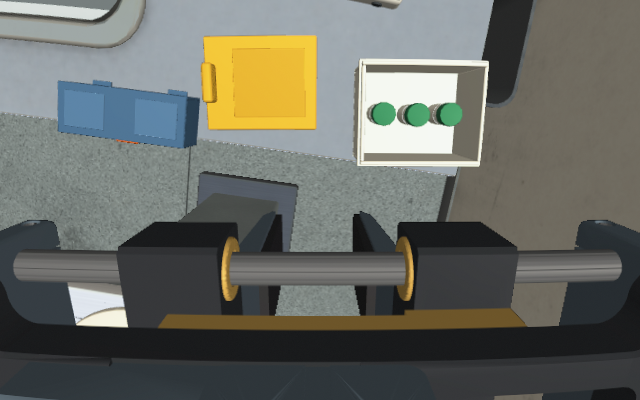

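```bash
python3 - <<'E'
from h import *
W=np.load("pics/last.npy"); 
with np.errstate(invalid='ignore'): m=(W[...,2]>.072)&(W[...,2]<.086)&(W[...,1]<-.22)&(W[...,1]>-.42)&(W[...,0]>.37)&(W[...,0]<.54)
P=W[m]; print(len(P),rect(P),np.median(P[:,2]))
b=np.array([.4563,-.0833,.0168]); T=down(7.9)
plan([(b+[0,0,.07],T,3),(b+[0,0,.07],T,3),(b,T,3,.03),(b,T,3)])
E
```

```text
2708 (array([ 455.2, -318.4]), array([107.8, 132.8]), 8.4) 0.07786850652793698
[[[3,1.66,-2.07,3.21,0,0,0.001],[3,1.65,-2.08,3.2,0,0,0.001],[3,1.65,-2.08,3.21,-0.001,0.001,0.001],[3,1.65,-2.08,3.21,0,0,0],[3,1.64,-2.08,3.2,0,0,0.001],[3,1.65,-2.09,3.21,0,0,0.001],[3,0,0,0,0,0,0],[3,0,0,2.33,0,0,0]]]
[[[3,0,0,2.34,0,0,0],[3,0,0.01,2.33,0,0,0],[3,0,0,0,0,0,0]]]
```

Emit:
send_rows:
  series:
    - [[3,1.66,-2.07,3.21,0,0,0.001],[3,1.65,-2.08,3.2,0,0,0.001],[3,1.65,-2.08,3.21,0,0,0.001],[3,1.65,-2.08,3.21,0,0,0],[3,1.64,-2.08,3.2,0,0,0.001],[3,1.65,-2.09,3.21,0,0,0.001],[3,0,0,0,0,0,0],[3,0,0,2.33,0,0,0]]
  newtons: 45

```text
clock: 34.02
ee_pos: [0.4575, -0.0836, 0.0643]
tcp_rot: [-3.134, -0.216, -0.002]
force: [1.4, -0.7, -0.6]
opening: 0.327
grip_force: 0.0
```

Emit:
send_rows:
  series:
    - [[3,0,0,2.34,0,0,0],[3,0,0,2.2,0,0,0],[3,0,0,0,0,0,0],[1.5,0,0,0,0,0,0],[0.8,0,0,0,0,0,0],[0.8,0,0,0,0,0,0],[0.8,0,0,0,0,0,0]]

```text
clock: 34.9
ee_pos: [0.4568, -0.0832, 0.0192]
tcp_rot: [-3.134, -0.214, -0.0]
force: [-1.5, -0.9, 8.9]
opening: 0.125
grip_force: 45.0
```

```bash
python3 - <<'E'
from h import *
err((.4563,-.0833,.0168),down(7.9))
p=now()[0]; print(p)
# lid origin rel. lip in tool: aim so that tool ends over tub lip
plan([(p+[0,0,.13],down(7.9),.8),(lp(0,.058,.05),TL,.8),(lp(0,.058,.05),TL,.8)])
E
```

```text
clock 34.90 err mm [-0.5 -0.1 -2.4] rot [-0.    -0.    -0.002] F [-1.5 -0.9  8.9] open 0.125 grip 45.0
[ 0.4567537  -0.08318023  0.01920287]
[[[0.8,0,0,-4.33,0,0,-0.001],[0.8,0,0,-4.34,0,0,0],[0.8,0,-0.01,-4.33,0,0,-0.001],[0.8,-0.87,4.38,0.48,0,0,-0.001],[0.8,-0.87,4.38,0.48,0,0,-0.001],[0.8,-0.87,4.38,0.47,0,0,0],[0.8,-0.88,4.38,0.48,0,0,-0.001],[0.8,0,0,0,0,0,0]]]
```

Emit:
send_rows:
  series:
    - [[0.8,0,0,-4.33,0,0,0],[0.8,0,0,-4.34,0,0,0],[0.8,0,0,-4.33,0,0,0],[0.8,0,0,0,0,0,0],[0.8,-0.87,4.38,0.48,0,0,-0.001],[0.8,-0.87,4.38,0.48,0,0,-0.001],[0.8,-0.87,4.38,0.47,0,0,0],[0.8,-0.88,4.38,0.48,0,0,-0.001]]

```text
clock: 35.9
ee_pos: [0.445, -0.2625, 0.1281]
tcp_rot: [-3.132, -0.218, 0.003]
force: [0.8, 0.8, -0.6]
opening: 0.127
grip_force: 45.0
```

Emit:
send_rows:
  series:
    - [[0.8,0,0,0,0,0,0],[0.8,0,0,0,0,0,0],[0.8,0,0,0,0,0,0]]

```text
clock: 36.28
ee_pos: [0.4456, -0.2603, 0.1289]
tcp_rot: [-3.132, -0.219, 0.002]
force: [-1.7, -0.9, -0.5]
opening: 0.131
grip_force: 45.0
```

```bash
python3 - <<'E'
from h import *
err(lp(0,.058,.05),TL)
p,W=cloud("scene","pics/s8.png"); lidpose(p,W,(.36,-.45,.09),(.56,-.15,.2))
p,W=cloud("wrist","pics/w8.png")
try: lidpose(p,W,(.36,-.45,.09),(.56,-.15,.2))
except Exception as e: print(e)
E
```

```text
clock 36.27 err mm [ 0.9 -1.2  1.1] rot [-0.002  0.001 -0.002] F [-1.7 -0.9 -0.5] open 0.131 grip 45.0
lid plane normal [-0.002  0.005  1.   ] tilt 0.006 rect (array([ 449.8, -314.6]), array([106.7, 134. ]), 7.65) z range [0.1212 0.126 ]
lid plane normal [ 0.005 -0.001  1.   ] tilt 0.005 rect (array([ 453.4, -318.3]), array([107.6, 131.7]), 7.87) z range [0.1201 0.1235]
```

View pics/w8.png

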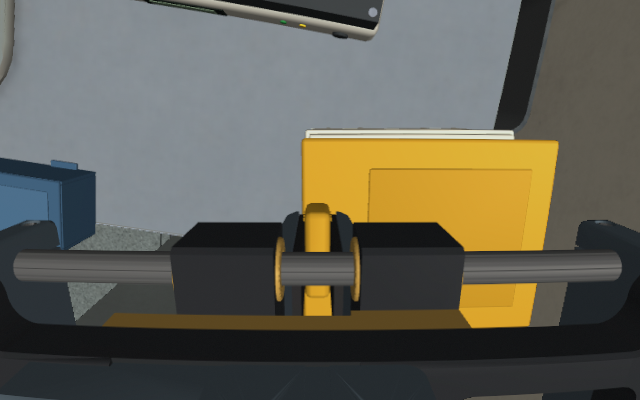

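Emit:
send_rows:
  series:
    - [[0.8,0.11,0.06,1,0,0,-0.005],[0.8,0,0,1,0,0,0],[0.8,0,0,0.7,0,0,0],[0.8,0,0,0.4,0,0,0],[0.8,0,0,0.3,0,0,0],[0.8,0,0,0.25,0,0,0],[0.8,0,0,0,0,0,0]]

```text
clock: 37.25
ee_pos: [0.4469, -0.2618, 0.0925]
tcp_rot: [-3.132, -0.225, 0.002]
force: [0.5, -0.4, -0.6]
opening: 0.127
grip_force: 45.0
```

```bash
python3 - <<'E'
from h import *
err(lp(0,.058,.0112),TL)
p,W=cloud("wrist")
lidpose(p,W,(.36,-.45,.07),(.56,-.15,.1))
p,W=cloud("scene")
lidpose(p,W,(.36,-.45,.07),(.56,-.15,.11))
E
```

```text
clock 37.25 err mm [-0.4  0.3 -1.3] rot [-0.001  0.001  0.002] F [ 0.5 -0.4 -0.6] open 0.127 grip 45.0
lid plane normal [ 0.003 -0.     1.   ] tilt 0.003 rect (array([ 454.7, -319.5]), array([107.6, 131.6]), 7.9) z range [0.0836 0.087 ]
lid plane normal [0.01  0.004 1.   ] tilt 0.01 rect (array([ 452.1, -317.5]), array([107.8, 131.9]), 6.13) z range [0.0847 0.0895]
```

Emit:
send_rows:
  series:
    - [[0.8,0,0,0.1,0,0,0],[0.8,0,0,0,0,0,0],[1.6,0,0,0,0,0,0],[3,0,0,0,0,0,0],[3,0,0,0,0,0,0],[3,0,0,-2,0,0,0],[3,0,0,-5,0,0,0],[3,0,0,-5,0,0,0]]

```text
clock: 38.35
ee_pos: [0.4468, -0.2617, 0.2128]
tcp_rot: [-3.132, -0.226, 0.003]
force: [-0.5, -0.6, -0.3]
opening: 0.33
grip_force: 0.0
```

```bash
python3 - <<'E'
from h import *
plan([((.38,-.17,.28),TL,9.1),((.38,-.17,.28),TL,9.1)])
E
```

```text
[[[9.1,-1.77,-3.35,-2.23,-0.001,0.001,0.001],[9.1,-1.77,-3.34,-2.24,0,0,0.001],[9.1,-1.77,-3.34,-2.23,-0.001,0.001,0],[9.1,0,0,0,0,0,0]]]
```

Emit:
send_rows:
  series:
    - [[9.1,-1.77,-3.35,-2.23,0,0,0.001],[9.1,-1.77,-3.34,-2.24,0,0,0.001],[9.1,-1.77,-3.34,-2.23,0,0,0],[9.1,0,0,0,0,0,0],[9.1,0,0,0,0,0,0]]

```text
clock: 38.98
ee_pos: [0.3806, -0.1705, 0.2787]
tcp_rot: [-3.133, -0.223, 0.001]
force: [1.1, 0.1, 0.1]
opening: 0.849
grip_force: 0.0
```

```bash
python3 - <<'E'
from h import *
p,W=look("pics/w9.png",LID+HOODT+[("hoodtop",BLU,(.34,-.15,.045),(.55,.2,.06)),("tab",ORA,(.34,-.15,.0),(.55,.2,.06))])
lidpose(p,W,(.36,-.45,.07),(.56,-.15,.095))
r=W[sel(p,W,BLU,(.34,-.15,.03),(.55,.2,.06))]; 
for k in range(5): pass
A=np.c_[r[r[:,2]>.044][:,:2],np.ones((r[:,2]>.044).sum())]; print("hood plane",np.linalg.lstsq(A,r[r[:,2]>.044][:,2],rcond=None)[0])
E
```

```text
lid 12679 (array([ 454.4, -319.4]), array([107.6, 132.4]), 8.29) [[400.5, -382.5, 82.2], [457.6, -320.1, 84.2], [508.1, -254.4, 86.2]]
lip 608 (array([ 446.1, -262.7]), array([42.7, 14.2]), 7.07) [[426.0, -269.7, 100.6], [445.8, -261.1, 104.3], [466.3, -254.4, 106.1]]
hoodtable 6776 (array([408.1,   8.3]), array([149.8,  58.4]), 89.41) [[380.5, -65.2, 45.0], [408.8, 6.1, 47.3], [435.8, 79.3, 49.2]]
hoodtop 6638 (array([408.1,   8.3]), array([149.9,  58.3]), 89.35) [[380.6, -63.5, 45.5], [408.6, 7.1, 47.3], [435.6, 79.3, 49.2]]
tab 8 (array([376.7,   5.6]), array([ 2.7, 24.2]), 2.08) [[375.1, -6.4, 28.6], [375.6, 5.6, 30.4], [378.2, 17.5, 46.2]]
lid plane normal [-0.001  0.003  1.   ] tilt 0.003 rect (array([ 454.4, -319.2]), array([107.2, 132. ]), 8.24) z range [0.0824 0.0861]
hood plane [-0.00013454  0.00122163  0.04735672]
```

View pics/w9.png

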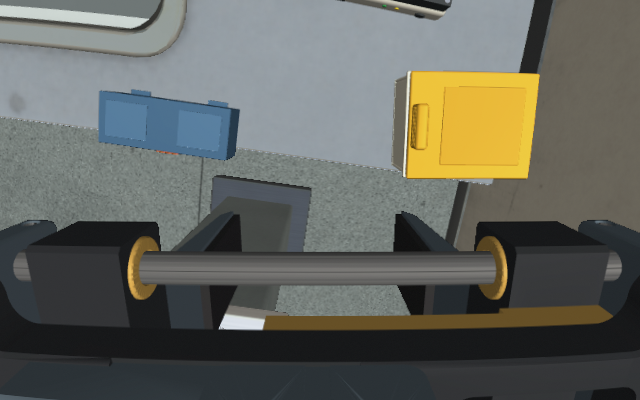

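```bash
python3 - <<'E'
from h import *
T=down(89.7); b=np.array([.4077,.0083,.019])
plan([(b+[0,0,.1],T,9.1),(b+[0,0,.1],T,9.1),(b+[0,0,.1],T,9.1)],da=.16)
E
```

```text
[[[9.1,0.58,-1.92,1.77,0,0,-0.158],[9.1,0.88,-1.81,1.78,0,0,-0.158],[9.1,1.15,-1.65,1.77,-0.001,0,-0.159],[9.1,1.39,-1.45,1.77,0,0,-0.158],[9.1,1.61,-1.21,1.77,0,0,-0.158],[9.1,1.78,-0.94,1.77,0,0,-0.158],[9.1,1.9,-0.65,1.77,0,0,-0.159],[9.1,1.98,-0.34,1.77,-0.001,0,-0.158]]]
[[[9.1,2.01,-0.03,1.78,0,0,-0.158],[9.1,0,0,0,0,0,0],[9.1,0,0,0,0,0,0]]]
```

Emit:
send_rows:
  series:
    - [[9.1,0.58,-1.92,1.77,0,0,-0.158],[9.1,0.88,-1.81,1.78,0,0,-0.158],[9.1,1.15,-1.65,1.77,0,0,-0.159],[9.1,1.39,-1.45,1.77,0,0,-0.158],[9.1,1.61,-1.21,1.77,0,0,-0.158],[9.1,1.78,-0.94,1.77,0,0,-0.158],[9.1,1.9,-0.65,1.77,0,0,-0.159],[9.1,1.98,-0.34,1.77,0,0,-0.158]]

```text
clock: 40.02
ee_pos: [0.4048, -0.0109, 0.1359]
tcp_rot: [-2.389, -2.037, 0.001]
force: [0.4, 1.0, -0.0]
opening: 1.003
grip_force: 0.0
```

Emit:
send_rows:
  series:
    - [[9.1,2.01,-0.03,1.78,0,0,-0.158],[9.1,0,0,0,0,0,0],[9.1,0,0,0,0,0,0],[9.1,0,0,0,0,0,0]]

```text
clock: 40.52
ee_pos: [0.4077, 0.0081, 0.1198]
tcp_rot: [-2.229, -2.212, -0.001]
force: [-0.3, -0.4, -0.8]
opening: 0.998
grip_force: 0.0
```

```bash
python3 - <<'E'
from h import *
T=down(89.7); b=np.array([.4077,.0083,.019]); err(b+[0,0,.1],T)
look("pics/w10.png",[("hoodtop",BLU,(.34,-.15,.043),(.55,.2,.06))])
plan([(b,T,9.1,.03)])
E
```

```text
clock 40.52 err mm [ 0.   0.2 -0.8] rot [-0.    -0.001 -0.002] F [-0.3 -0.4 -0.8] open 0.998 grip 0.0
hoodtop 14050 (array([407.3,   8.4]), array([149.1,  57.6]), 89.29) [[380.1, -62.7, 45.6], [407.6, 27.9, 47.2], [435.0, 81.0, 48.8]]
[[[9.1,0,0,2.52,0,0,0],[9.1,0,0,2.52,0,0,-0.001],[9.1,0,0.01,2.52,0,-0.001,0],[9.1,0,0,2.52,0,0,-0.001]]]
```

Emit:
send_rows:
  series:
    - [[9.1,0,-0.05,2.5,0,0,0.005],[9.1,0,0,2.5,0,0,0],[9.1,0,0,2.5,0,0,0],[9.1,0,0,2.5,0,0,0],[9.1,0,0,0,0,0,0],[6.5,0,0,0,0,0,0],[6.5,0,0,0,0,0,0],[6.5,0,0,0,0,0,0]]
  newtons: 30

```text
clock: 41.58
ee_pos: [0.4071, 0.0088, 0.02]
tcp_rot: [-2.232, -2.21, -0.001]
force: [-0.5, -0.9, 0.6]
opening: 0.72
grip_force: 0.7
```

Emit:
send_rows:
  series:
    - [[5.5,0,0,0,0,0,0],[5.5,0,0,0,0,0,0],[5.5,0,0,0,0,0,0],[5.5,0,0,0,0,0,0],[5.5,0,0,0,0,0,0]]

```text
clock: 42.2
ee_pos: [0.407, 0.0089, 0.0197]
tcp_rot: [-2.232, -2.21, -0.001]
force: [-0.9, 0.3, 10.8]
opening: 0.645
grip_force: 29.9
```

```bash
python3 - <<'E'
from h import *
T=down(89.4); b=np.array([.4072,.0083,.019]); err(b,T); p=now()[0]; print(p)
look("pics/w11.png",[("hoodtop",BLU,(.34,-.15,.043),(.55,.2,.06))])
q=hp(-.04,0,.19)
plan([(p+[0,0,.15],T,5.5),(q,TH,5.5),(q,TH,5.5)])
E
```

```text
clock 42.20 err mm [ 0.2 -0.6 -0.7] rot [-0.    -0.001  0.001] F [-0.9  0.3 10.8] open 0.645 grip 29.9
[0.40696126 0.00888291 0.01972531]
hoodtop 26965 (array([408.1,  34.3]), array([97.8, 58.4]), 89.37) [[380.7, -11.7, 45.9], [408.1, 46.9, 47.4], [435.7, 81.8, 49.0]]
[[[5.5,0,0,-3.75,0,0,0],[5.5,0.01,0,-3.75,0,0,0],[5.5,0,0,-3.75,0,-0.001,0],[5.5,0,0,-3.75,0,0,0.001],[5.5,-2.8,2.65,-1.08,0,0,0.005],[5.5,-2.78,2.66,-1.07,0,0,0.005],[5.5,-2.77,2.67,-1.08,0,0,0.005],[5.5,-2.75,2.69,-1.07,0,0,0.005]]]
[[[5.5,-2.74,2.7,-1.08,0,0,0.005],[5.5,-2.73,2.72,-1.07,0,0,0.005],[5.5,-2.72,2.73,-1.08,0,0,0.004],[5.5,0,0,0,0,0,0]]]
```

Emit:
send_rows:
  series:
    - [[5.5,0,0,-3.75,0,0,0],[5.5,0,0,-3.75,0,0,0],[5.5,0,0,-3.75,0,0,0],[5.5,0,0,-3.75,0,0,0],[5.5,-2.8,2.65,-1.08,0,0,0.005],[5.5,-2.78,2.66,-1.07,0,0,0.005],[5.5,-2.77,2.67,-1.08,0,0,0.005],[5.5,-2.75,2.69,-1.07,0,0,0.005]]

```text
clock: 43.25
ee_pos: [0.5121, -0.105, 0.2124]
tcp_rot: [-2.253, -2.186, 0.0]
force: [0.6, 0.1, -1.4]
opening: 0.643
grip_force: 30.0
```

Emit:
send_rows:
  series:
    - [[5.5,-2.74,2.7,-1.08,0,0,0.005],[5.5,-2.73,2.72,-1.07,0,0,0.005],[5.5,-2.72,2.73,-1.08,0,0,0.004],[5.5,0,0,0,0,0,0],[5.5,0,0,0,0,0,0],[5.5,0,0,0,0,0,0]]

```text
clock: 44.0
ee_pos: [0.5895, -0.1881, 0.244]
tcp_rot: [-2.267, -2.171, 0.001]
force: [-1.1, -0.3, -1.4]
opening: 0.648
grip_force: 30.0
```

```bash
cat >> h.py <<'E'
def hoodrel():
    """visible hood top in tool frame (plane normal, depth, rect in tool xy)"""
    c,r,s=now(); p,W=cloud("wrist")
    m=cv2.inRange(hsv(p),*BLU)>0; Q=r.inv().apply(W[m]-c); k=(abs(Q[:,0])<.1)&(abs(Q[:,1])<.06)&(Q[:,2]<0.0)&(Q[:,2]>-.06); Q=Q[k]; z=np.median(Q[:,2])
    Q=Q[abs(Q[:,2]-z)<.004]; co=np.linalg.lstsq(np.c_[Q[:,:2],np.ones(len(Q))],Q[:,2],rcond=None)[0]
    print("hood in tool: slope",co.round(4),"rect",rect(Q),"x max",np.percentile(Q[:,0],99.5).round(4))
E
python3 - <<'E'
from h import *
err(hp(-.04,0,.19),TH); hoodrel()
p,W=look("pics/w12.png",[("deckedge",((0,0,25),(180,80,90)),(.5,-.35,.05),(.75,-.05,.058))])
h=.0197
q,r=swing(.3,-.012,.03,h=h); q2,_=swing(.3,-.014,.003,h=h)
s=plan([(q+[0,0,.05],r,5.5),(q,r,5.5),(q,r,5.5)])
E
```

```text
clock 44.00 err mm [ 0.6 -0.7  1. ] rot [-0.002 -0.001  0.002] F [-1.1 -0.3 -1.4] open 0.648 grip 30.0
hood in tool: slope [-0.002   0.0078 -0.0276] rect (array([25.3,  0.9]), array([58.4, 98. ]), 89.95) x max 0.0741
deckedge 2353 (array([ 612.9, -226.6]), array([285.2, 139.3]), 72.54) [[593.7, -231.0, 52.4], [674.0, -164.3, 53.9], [685.5, -96.7, 55.5]]
[[[5.5,-0.03,1.76,4.08,0.149,0,0.001],[5.5,-0.03,2.34,3.78,0.149,-0.001,0.001],[5.5,0,0.74,2.39,0,0,0],[5.5,0,0.74,2.38,0,0,0],[5.5,0,0,0,0,0,0]]]
```

View pics/w12.png

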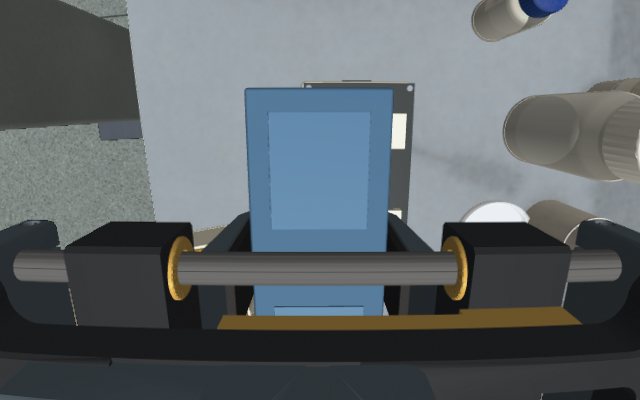

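```bash
cat >> h.py <<'E'
def sw(a,dx,dz): 
    q,r=swing(a,dx,dz,h=.0200,x0=-.0009); return q+HR.apply([0,.0007,0]),r
E
python3 - <<'E'
from h import *
q,r=sw(.3,-.012,.03)
plan([(q+[0,0,.05],r,5.5),(q,r,5.5),(q,r,5.5),(q,r,5.5)])
E
```

```text
[[[5.5,0,1.74,4.06,0.149,0,0.001],[5.5,0.01,2.33,3.76,0.149,-0.001,0.001],[5.5,0,0.74,2.39,0,0,0],[5.5,0,0.74,2.39,0,0,0],[5.5,0,0,0,0,0,0],[5.5,0,0,0,0,0,0]]]
```

Emit:
send_rows:
  series:
    - [[5.5,0,1.74,4.06,0.149,0,0.001],[5.5,0.01,2.33,3.76,0.149,0,0.001],[5.5,0,0.74,2.39,0,0,0],[5.5,0,0.74,2.39,0,0,0],[5.5,0,0,0,0,0,0],[5.5,0,0,0,0,0,0]]

```text
clock: 44.85
ee_pos: [0.6254, -0.1902, 0.1142]
tcp_rot: [-2.105, -2.011, 0.301]
force: [0.2, -0.6, -2.1]
opening: 0.648
grip_force: 30.0
```

```bash
python3 - <<'E'
from h import *
err(*sw(.3,-.012,.03)); hoodrel()
plan([(*sw(.3,-.012,.0015),5.5,.01),(*sw(.3,-.012,.0015),5.5)])
E
```

```text
clock 44.85 err mm [-0.9  0.6 -1.3] rot [ 0.002 -0.    -0.   ] F [ 0.2 -0.6 -2.1] open 0.648 grip 30.0
hood in tool: slope [-0.0024  0.0076 -0.0277] rect (array([25.3,  1.2]), array([98.2, 58.1]), 0.11) x max 0.0741
[[[5.5,0.02,0.19,0.73,0.001,0,0],[5.5,0.01,0.2,0.72,0,0,0],[5.5,0.02,0.19,0.73,0.001,0,0],[5.5,0.02,0.2,0.73,0.001,0,0],[5.5,0,0,0,0,0,0]]]
```

Emit:
send_rows:
  series:
    - [[5.5,0.02,0.19,0.73,0,0,0],[5.5,0.01,0.2,0.72,0,0,0],[5.5,0.02,0.19,0.73,0,0,0],[5.5,0.02,0.2,0.73,0,0,0],[5.5,0,0,0,0,0,0],[5.5,0,0,0,0,0,0]]

```text
clock: 45.65
ee_pos: [0.624, -0.1894, 0.0826]
tcp_rot: [-2.104, -2.01, 0.302]
force: [0.1, -0.6, -1.1]
opening: 0.642
grip_force: 30.0
```

```bash
python3 - <<'E'
from h import *
err(*sw(.3,-.012,.0015))
plan([(*sw(.3,0,.0015),5.5,.0035),(*sw(.3,0,.0015),5.5)])
E
```

```text
clock 45.65 err mm [ 0.5 -0.2  1.8] rot [ 0.001 -0.001 -0.   ] F [ 0.1 -0.6 -1.1] open 0.642 grip 30.0
[[[5.5,0,0.29,-0.14,0,0,0],[5.5,-0.01,0.28,-0.13,0,0,0],[5.5,0,0.29,-0.14,0.001,-0.001,0],[5.5,-0.01,0.28,-0.13,0,0,0],[5.5,0,0,0,0,0,0]]]
```

Emit:
send_rows:
  series:
    - [[5.5,0,0.29,-0.1,0,0,0],[5.5,0,0.29,-0.1,0,0,0],[5.5,0,0.29,-0.1,0,0,0],[5.5,0,0.29,-0.1,0,0,0],[5.5,0,0,0,0,0,0],[5.5,0,0,0,0,0,0]]

```text
clock: 46.4
ee_pos: [0.635, -0.1899, 0.0831]
tcp_rot: [-2.102, -2.008, 0.305]
force: [-6.9, -1.3, -0.1]
opening: 0.644
grip_force: 30.0
```

```bash
python3 - <<'E'
from h import *
err(*sw(.3,0,.0)); hoodrel()
p,W=cloud("wrist","pics/w13.png")
w=[(*sw(a,0,.0003),5.5) for a in (.25,.2,.15,.1,.05,.0)]
plan(w)
E
```

```text
clock 46.40 err mm [ 1.4 -0.3 -0.2] rot [-0.002 -0.001 -0.   ] F [-6.9 -1.3 -0.1] open 0.644 grip 30.0
hood in tool: slope [-0.002  -0.0043 -0.0282] rect (array([25.6,  1.1]), array([58.4, 97.7]), 89.87) x max 0.0741
[[[5.5,-0.02,0.04,0.1,-0.052,-0.001,0],[5.5,0,-0.1,0.15,-0.05,0,0],[5.5,0,-0.09,0.15,-0.05,0,0],[5.5,0,-0.1,0.16,-0.05,0,0],[5.5,0,-0.09,0.15,-0.05,0,0],[5.5,0,-0.1,0.15,-0.05,0,0]]]
```

View pics/w13.png

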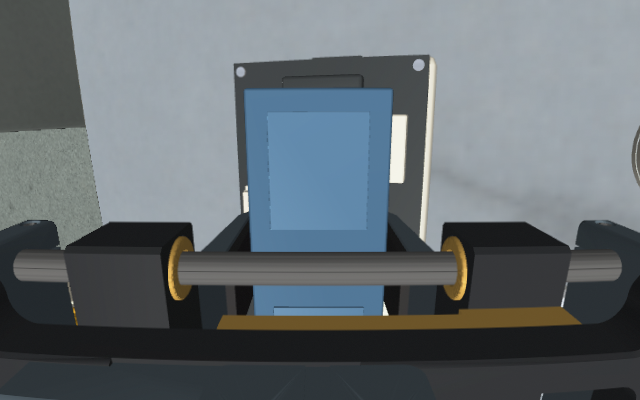

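Emit:
send_rows:
  series:
    - [[5.5,0,-0.05,0.13,-0.05,0,0],[5.5,0,-0.1,0.15,-0.05,0,0],[5.5,0,-0.09,0.15,-0.05,0,0],[5.5,0,0,0,0,0,0]]

```text
clock: 47.0
ee_pos: [0.6323, -0.1899, 0.08]
tcp_rot: [-2.191, -2.092, 0.156]
force: [-0.9, -0.4, -2.8]
opening: 0.644
grip_force: 30.0
```

```bash
python3 - <<'E'
from h import *
err(*sw(.15,0,.0)); hoodrel()
plan([(*sw(a,0,.0003),5.5) for a in (.1,.05,.0)])
E
```

```text
clock 47.00 err mm [ 0.2 -0.1 -0.8] rot [ 0.    -0.001 -0.001] F [-0.9 -0.4 -2.8] open 0.644 grip 30.0
hood in tool: slope [-0.0021 -0.005  -0.0281] rect (array([25.5,  1.1]), array([58.4, 97.7]), 89.92) x max 0.0741
[[[5.5,-0.01,-0.1,0.19,-0.05,-0.001,-0.001],[5.5,0,-0.09,0.16,-0.05,0,0],[5.5,0,-0.1,0.15,-0.05,0,0]]]
```

Emit:
send_rows:
  series:
    - [[5.5,0,-0.09,0.19,-0.05,0,0],[5.5,0,-0.09,0.16,-0.05,0,0],[5.5,0,-0.09,0.15,-0.05,0,0],[5.5,0,0,0,0,0,0],[5.5,0,0,0,0,0,0]]

```text
clock: 47.68
ee_pos: [0.6302, -0.1899, 0.0751]
tcp_rot: [-2.271, -2.17, -0.001]
force: [0.6, 0.4, -2.5]
opening: 0.643
grip_force: 30.0
```

```bash
python3 - <<'E'
from h import *
err(*sw(0,0,.0)); hoodrel()
look(None,[("hood",BLU,(.5,-.35,.096),(.75,-.05,.13))])
E
```

```text
clock 47.67 err mm [-1.   0.  -0.1] rot [-0.    -0.001 -0.   ] F [ 0.6  0.4 -2.5] open 0.643 grip 30.0
hood in tool: slope [-0.0022 -0.0049 -0.028 ] rect (array([25.5,  0.8]), array([97.6, 58.6]), 0.1) x max 0.0741
hood 27067 (array([ 632. , -164.3]), array([97.5, 60. ]), 87.32) [[604.9, -210.0, 101.5], [632.6, -151.8, 103.1], [660.2, -117.0, 104.7]]
```

Emit:
send_rows:
  series:
    - [[5.5,0,0,0.1,0,0,0],[5.5,0,0,0.08,0,0,0],[5.5,0,0,0,0,0,0]]

```text
clock: 48.15
ee_pos: [0.6302, -0.1897, 0.074]
tcp_rot: [2.271, 2.169, 0.002]
force: [-1.7, 0.8, 10.5]
opening: 0.646
grip_force: 30.0
```

Emit:
send_rows:
  series:
    - [[6.1,0,0,0,0,0,0],[6.4,0,0,0,0,0,0],[9.1,0,0,0,0,0,0],[9.1,0,0,0,0,0,0],[9.1,0,0,0,0,0,0],[9.1,0,0,-3,0,0,0],[9.1,0,0,-5,0,0,0],[9.1,0,0,-5,0,0,0]]

```text
clock: 49.15
ee_pos: [0.6293, -0.1897, 0.2044]
tcp_rot: [-2.272, -2.169, -0.001]
force: [-0.1, 1.0, 0.6]
opening: 0.995
grip_force: 0.0
```

```bash
python3 - <<'E'
from h import *
p=now()[0]; plan([((.53,-.27,.34),TH,9.1),((.53,-.27,.34),TH,9.1),((.53,-.27,.34),TH,9.1)])
E
```

```text
[[[9.1,-1.69,-1.91,-2.71,0,0,0],[9.1,-1.7,-1.91,-2.72,0,0,0],[9.1,-1.69,-1.91,-2.71,0,-0.001,0],[9.1,-1.7,-1.91,-2.71,0,0,0],[9.1,-1.69,-1.91,-2.72,0,0,-0.001],[9.1,0,0,0,0,0,0],[9.1,0,0,0,0,0,0]]]
```

Emit:
send_rows:
  series:
    - [[9.1,-1.69,-1.91,-2.71,0,0,0],[9.1,-1.7,-1.91,-2.72,0,0,0],[9.1,-1.69,-1.91,-2.71,0,0,0],[9.1,-1.7,-1.91,-2.71,0,0,0],[9.1,-1.69,-1.91,-2.72,0,0,0],[9.1,0,0,0,0,0,0],[9.1,0,0,0,0,0,0]]

```text
clock: 50.02
ee_pos: [0.5301, -0.2697, 0.3381]
tcp_rot: [-2.272, -2.169, -0.002]
force: [0.1, 0.8, -0.3]
opening: 0.999
grip_force: 0.0
```

```bash
python3 - <<'E'
from h import *
p,W=look("pics/w14.png",LID+[("hood",BLU,(.5,-.35,.096),(.75,-.05,.13)),("tab",ORA,(.5,-.3,.03),(.7,-.1,.12))])
P=W[sel(p,W,BLU,(.5,-.35,.096),(.75,-.05,.13))]; P=P[abs(P[:,2]-np.median(P[:,2]))<.003]; print("slope",np.linalg.lstsq(np.c_[P[:,:2],np.ones(len(P))],P[:,2],rcond=None)[0].round(4))
cv2.imwrite("pics/w14c.png",cv2.resize(p[20:200,320:480],None,fx=3,fy=3))
E
```

```text
lid 7487 (array([ 454.7, -318.8]), array([107.4, 131. ]), 8.24) [[400.5, -371.2, 82.4], [460.6, -312.3, 84.3], [508.5, -254.2, 86.2]]
lip 428 (array([ 446.7, -261.9]), array([43.4, 13.5]), 8.01) [[426.8, -269.3, 100.7], [447.1, -261.4, 104.3], [467.3, -254.2, 106.1]]
hood 7203 (array([ 631.3, -189.7]), array([149.1,  58.6]), 87.42) [[602.9, -261.2, 100.3], [631.1, -186.5, 102.3], [659.9, -118.5, 104.2]]
tab 152 (array([ 600.6, -188.9]), array([29.1,  5.3]), 86.22) [[597.6, -203.4, 81.6], [601.0, -189.9, 85.0], [603.4, -175.5, 98.6]]
slope [0.0017 0.0008 0.1014]
```

View pics/w14c.png

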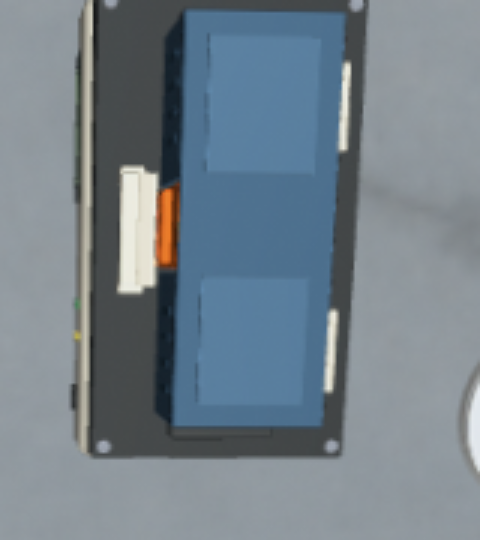

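```bash
python3 -c "
from workcell import *
print(sign_off())"
```

```text
the job is handed in; nothing more can be done
None
```

The job is handed in: all three vials stand in the tub, the lid is seated again, and the hood is clipped back on the empty cassette with its tab sprung out. The last wrist picture confirmed the lid and the hood.

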